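Shunt the parts carriers round the rebuild tray

TASK

Slide the three carriers one at a time, flat on the tray and without lifting them: first the one with the toothed pinion into the empty corner, then the one with the square brush holder into the place the pinion left, then the bare-post one into the place the brush holder left. Push each of them fully home against the aluminium fence bar ahead of it and press it there with about 10 N for a good half second before letting go; never press a carrier against the fence with more than 18 N, since that shifts the bar's setting. Leave the solenoid, the bearing ring and the screwdriver alone, and finish with all three carriers released and at rest in their new places.

Things in the scene. Friction and masses are not known exactly. Their poses are not given: they have to be found in the camera images.
- bed: square dark steel bed plate of the tray, 236 x 236 x 6 mm, fixed on the bench; origin at the centre of its underside, its top is 6 mm above the origin; x and y along its sides (x away from the robot within 0.4 rad), z up. It has two by two places; three hold a carrier and the one towards -x and -y of the bed is empty at the start
- frame: wooden frame on the bed's edge, 18 mm high, 236 mm outside, origin at the centre of the bed's top, axes as the bed's. Inside it four aluminium fence bars, one along each side, 13.5 mm high. Each bar is set by hand: its inner face is 75 to 86 mm from the tray's centre, each differently, and not measured: find it by touch. A carrier pushed home has its centre 40 to 51 mm from the tray's centre line. Bars stay put under 20 N
- cell_pick (a point): nominal centre of the place at -x, -y of the bed (43 mm from each centre line), on the bed's top; empty at the start; the pinion's goal. A carrier counts as in a place within 13 mm of such a point
- cell_left (a point): nominal centre of the place at -x, +y of the bed, on the bed's top; at the start it holds the pinion carrier or the bare-post carrier
- cell_right (a point): nominal centre of the place at +x, -y of the bed, on the bed's top; at the start it holds the other one of these two
- cell_load (a point): nominal centre of the place at +x, +y of the bed, on the bed's top; at the start it holds the brush-holder carrier; the bare-post carrier's goal. The carriers start 37 mm (within about 1 mm) from the tray's centre lines, some 4 mm apart; pushing one along the bed takes 1 to 6 N
- pinion_carrier: loose flat aluminium square plate 70 x 70 x 14 mm, corners rounded, 0.2 to 0.55 kg; origin at the centre of its underside, z up, x and y along its sides. On its middle it carries a dark steel toothed pinion, 52 mm over the teeth, up to 24 mm above the origin, and above that the pinion's round hub, 20 mm diameter, top 58 mm above the origin: hold or push it by the hub.
- brush_carrier: loose flat aluminium square plate 70 x 70 x 14 mm, corners rounded, 0.2 to 0.55 kg; origin at the centre of its underside, z up, x and y along its sides. On its middle it carries a dark steel square brush holder 46 x 46 mm, up to 24 mm above the origin, and above that a steel square stem 20 x 20 mm, sides along the plate's, top 58 mm above the origin: hold or push it by the stem
- empty_carrier: loose flat aluminium square plate 70 x 70 x 14 mm, corners rounded, 0.2 to 0.55 kg; origin at the centre of its underside, z up, x and y along its sides. It carries no part, only a plain dark steel post in its middle, 16 mm diameter, top 58 mm above the origin: hold or push it by the post
- solenoid: bystander: upright dark steel can, 52 mm diameter, 82 mm high with two copper studs; origin at the centre of its underside; leave it where it is
- bearing: bystander: steel bearing ring 52 mm diameter, 15 mm high, lying flat; origin at the centre of its underside; leave it where it is
- driver: bystander: screwdriver 180 mm long lying on the bench; leave it where it is
There are look-alikes about, which are no part of the job. Leave any green look-alike of the pinion_carrier alone. Leave any green look-alike of the brush_carrier alone.

How it is judged:
By the outcome, as a careful person would: the job done as asked, in the order asked, and still so for the second after the job is handed in, with the robot touching nothing.
It also fails if it takes over 72 s, if anything falls off the work surface, if the arm or the gripper's body presses on something with over 40 N, if the wrist force passes 120 N, or if a joint passes its speed limit or range.

ROBOT

A 6-joint arm with a two-finger parallel gripper is mounted at the origin on the work surface. World frame = base frame: x ahead of the robot, y to its left, z up, the work surface at z = 0. Lengths are in m, angles in rad, forces in N, time in s.
With the tool pointing down it reaches from about 0.4 to 0.825 m from the base axis. Payload 7 kg.
Tool frame: the origin (TCP) lies midway between the tips of the shut fingers; the grasp point (between the pads) lies 19 mm behind it; y points along the fingers, z is the direction in which the jaws open and shut, and the axes are right-handed (so a half turn about y gives the same grasp; the last joint's range is limited). The gripper opens to 88 mm and grips with 3 to 60 N. Pads are 19 mm wide; open, the fingers measure 130 mm over their backs; the gripper's body (78 mm by 193 mm) begins 47 mm behind the grasp point.
Start: joints at [-0.983, 0.359, 0.012, 0, -1.224, -0.288], TCP at [0.199, -0.645, 0.197] pointing down, gripper open.
Joint ranges: [-3.07, 3.07], [-1.43, 2.12], [-1.02, 1.25], [-3.03, 1.67], [-3.05, -0], [-3.03, 3.03]. Speed limits (rad/s): [2.39, 2.39, 3.01, 3.14, 3.14, 3.14].

INTERFACE

Orientations are given as [roll, pitch, yaw] about the fixed x, y, z axes, in that order (R = Rz(yaw) Ry(pitch) Rx(roll)).
In Python, from station import arm gives the robot as it stands.
- The arm moves only by the tool move_arm, never from a script. Its argument "deltas" is a list of rows, each an object with "dp": the shift along the tool's x, y, z in mm, a list of three; "rotation": the turn, a rotation vector about the tool's x, y, z in degrees, a list of three. A call has 1 to 5 rows; each row shifts and turns the pose as measured when the row begins, along the tool's axes as they then stand; what a row does not reach is not made up. A row lasts 1/12 s, in which the tool goes at most 41.7 mm and 7.16 degrees, less where a joint would pass 70% of its speed; a pose out of reach is approached as far as the arm can. A call is refused whole if a number of a shift passes 41.7 or a number of a turn 7.16, either way. A call with a gripper value outside its range is refused whole. "jaw" is the closure in counts, from 0 (fully open) to 255 (shut), set as the call begins (left out, the last holds). The fingers move at their own pace and stop on an object; "squeeze" is the grip in N (left out, the last holds). Time passes only in rows, so rows that do not move let the fingers close. It gives the time, the measured TCP pose, the force and the opening at its end, in the units of the state.
- arm.get_state(): the state, without advancing time (a new reading comes with each control period).
- arm.grab_frame(name): name is "side" or "top"; returns a dict with "pixels" (480x640x3 uint8, red, green, blue), "z_map" (480x640 float32, m along the optical axis (not along the pixel's ray), 0 where there is no reading), "fx", "fy", "cx", "cy" (pixels), "cam_to_world" (4x4, takes a point from camera to world coordinates). Camera axes: x right, y down, z forward; pixel columns grow to the right and rows downward; lengths in m; the calibration is good to about 2 mm. A picture is of the moment at which its call begins.
- arm.job_done(): hands the job in, once; it reports no verdict.
The state is a dict: "t": time; "q": joint angles; "qd": joint speeds; "joint_efforts": joint torques, N m; "eef_pos": TCP position; "ee_rot": TCP orientation; "force": force on the tool from outside, world axes, zero at the start; "moment": the same for the moment, N m; "width": finger opening in m.
Only numpy, scipy, OpenCV 4.12 (cv2) and the standard library are available. Lean on these libraries where they do the work, as an engineer would, in place of code of your own. Each camera call takes 0.05 s, during which the arm holds its last target.

## Working session

There is one attempt and no reset: what is moved stays moved. The work goes in short steps, Python scripts to look and compute and a tool call to move; the robot and the scene stay as the last step left them, time stands still between calls to the robot, and variables do not carry over. Pictures are saved under pics/ and viewed, and the job is handed in when it is done.

Besides the shell and the picture viewer there is one more tool, called as name(argument=value, ...) on one line, values as JSON. move_arm: Moves the arm, as the interface text tells. Its arguments: {"type":"object","properties":{"deltas":{"type":"array","items":{"type":"object","properties":{"dp":{"type":"array","items":{"type":"number"}},"rotation":{"type":"array","items":{"type":"number"}}}}},"jaw":{"type":"number"},"squeeze":{"type":"number"}},"required":["deltas"]}

```bash
ls; mkdir -p pics
python3 - <<'E'
from station import arm
import cv2,numpy as np
s=arm.get_state();print(s)
for n in("side","top"):
    f=arm.grab_frame(n)
    cv2.imwrite(f"pics/{n}0.png",f["pixels"][:,:,::-1]);np.savez(f"{n}0.npz",**f)
    print(n,f["fx"],f["cx"],f["cy"],f["cam_to_world"])
E
```

```text
pics
{'t': 0.0, 'q': array([-9.82892561e-01,  3.59361468e-01,  1.10948206e-02, -3.55655700e-04,
       -1.22411005e+00, -2.88088235e-01]), 'qd': array([-3.39596621e-04, -6.64246391e-04,  3.97408072e-05, -5.54954672e-04,
       -1.00780491e-03,  1.04099172e-03]), 'joint_efforts': array([-5.91532680e-04, -5.82718420e+01,  2.93066293e+01,  6.99752122e+00,
        6.91661640e-03, -1.28777151e-04]), 'eef_pos': array([ 0.19916982, -0.64439625,  0.19565383]), 'ee_rot': array([-1.56918608e+00,  1.28493301e-04,  2.99694524e-01]), 'force': array([-0.27430311, -0.35629887, -0.3980528 ]), 'moment': array([-0.02868829,  0.01443503,  0.0133601 ]), 'width': 0.08769723283081465}
side 442.19232576044715 321.30864503346106 239.99310493747518 [[-0.92245769 -0.28586671  0.25952269  0.34621576]
 [-0.38550785  0.64478696 -0.66002535  0.65418842]
 [ 0.02134242 -0.7088935  -0.70499256  0.70004866]
 [ 0.          0.          0.          1.        ]]
top 480.43690186003926 327.6085287626774 234.20403492639704 [[ 0.01044483 -0.99604346  0.08825157  0.51333111]
 [-0.99963243 -0.00819266  0.02584363  0.03375065]
 [-0.02501836 -0.08848906 -0.99576291  0.91879415]
 [ 0.          0.          0.          1.        ]]
```

View pics/top0.png

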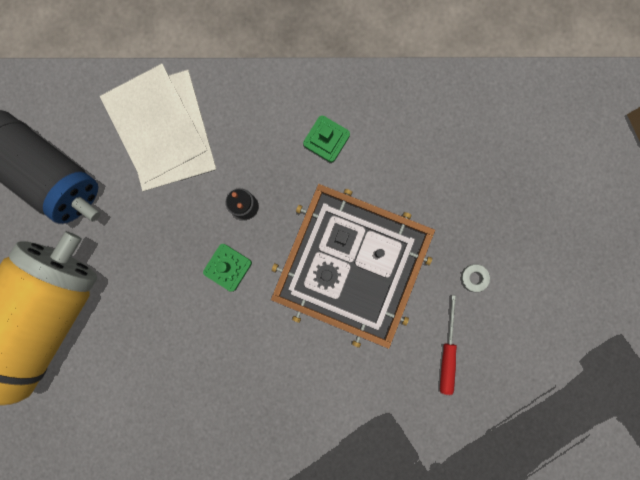

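View pics/side0.png

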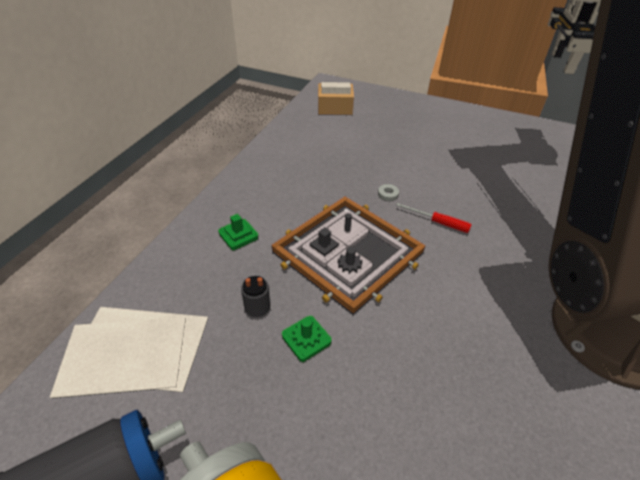

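The top view shows the frame corners at about (319,186), (433,233), (390,345) and (273,298). The pinion carrier is at (327,275), in cell_left. The brush carrier is at (343,238), in cell_load, and the bare post is at (380,254), in cell_right. Cell_pick is empty, around (368,295). The green look-alikes are outside the tray, at (327,138) and (228,267).

```bash
cat > h.py <<'E'
import numpy as np,cv2
from scipy.spatial.transform import Rotation as Ro
def world(f):
    z=f["z_map"];v,u=np.mgrid[:480,:640]
    p=np.stack([(u-f["cx"])/f["fx"]*z,(v-f["cy"])/f["fy"]*z,z],-1)
    T=f["cam_to_world"];w=p@T[:3,:3].T+T[:3,3];w[z==0]=np.nan;return w
def ray(f,u,v,h):
    T=f["cam_to_world"];d=T[:3,:3]@np.array([(u-f["cx"])/f["fx"],(v-f["cy"])/f["fy"],1]);o=T[:3,3]
    return o+d*(h-o[2])/d[2]
def frame(f):
    rgb=f["pixels"];hsv=cv2.cvtColor(np.ascontiguousarray(rgb),cv2.COLOR_RGB2HSV)
    w=world(f)
    m=((hsv[...,0]>5)&(hsv[...,0]<20)&(hsv[...,1]>110)&(abs(w[...,2]-.022)<.012)).astype(np.uint8)
    m=cv2.morphologyEx(m,cv2.MORPH_OPEN,np.ones((2,2)))
    n,l,st,_=cv2.connectedComponentsWithStats(m);i=1+np.argmax(st[1:,4])
    ys,xs=np.where(l==i)
    P=np.array([ray(f,x,y,.024)[:2] for x,y in zip(xs,ys)])
    return P,cv2.minAreaRect((P*1000).astype(np.float32))
def tops(f,c,half=.1):
    w=world(f);m=(w[...,2]>.052)&(w[...,2]<.075)&(np.hypot(w[...,0]-c[0],w[...,1]-c[1])<half)
    n,l,st,ce=cv2.connectedComponentsWithStats(m.astype(np.uint8))
    out=[]
    for i in range(1,n):
        if st[i,4]<12: continue
        out.append((st[i,4],ce[i],np.nanmean(w[l==i],0),ray(f,*ce[i],.064)))
    return out
E
python3 - <<'E'
from h import *
np.set_printoptions(precision=4,suppress=True)
c=np.array([.49,.03])
for n in("top","side"):
    f=dict(np.load(n+"0.npz"))
    P,r=frame(f);print(n,len(P),r)
    c=np.array(r[0])/1000
    for t in tops(f,c): print(t)
E
```

```text
top 3145 ((536.9823608398438, 7.0998077392578125), (234.1931610107422, 238.501708984375), 68.53952026367188)
(np.int32(130), array([341.6308, 236.9462]), array([0.5844, 0.0309, 0.0639]), array([0.5844, 0.0309, 0.064 ]))
(np.int32(65), array([379.8   , 252.8923]), array([ 0.5565, -0.0371,  0.0637]), array([ 0.5565, -0.0371,  0.064 ]))
(np.int32(96), array([326.0729, 275.0521]), array([0.5163, 0.0579, 0.0637]), array([0.5163, 0.0579, 0.064 ]))
side 2765 ((534.60595703125, 14.418853759765625), (247.7882537841797, 247.9030303955078), 68.22207641601562)
(np.int32(54), array([348.0741, 216.5185]), array([ 0.5561, -0.034 ,  0.0612]), array([ 0.5552, -0.0311,  0.064 ]))
(np.int32(118), array([324.1949, 232.7288]), array([0.584 , 0.0343, 0.0617]), array([0.5831, 0.0366, 0.064 ]))
(np.int32(93), array([350.6344, 250.8495]), array([0.5155, 0.0614, 0.062 ]), array([0.515 , 0.0633, 0.064 ]))
```

```bash
cat >> h.py <<'E'
def plan(s,pos,yaw,n):
    """remaining move split in n rows: dp(tool mm), turn about tool axes deg, simulated row by row"""
    p=np.array(s["eef_pos"]);R=Ro.from_euler("xyz",s["ee_rot"]);G=Ro.from_euler("xyz",[-np.pi/2,0,yaw])
    rv=(R.inv()*G).as_rotvec(degrees=True);print("left mm",np.round((np.array(pos)-p)*1e3,1),"turn",rv.round(2))
    for i in range(n):
        d=(np.array(pos)-p)/(n-i);print(np.round(R.inv().apply(d)*1e3,1),np.round(rv/n,2))
        p=p+d;R=R*Ro.from_rotvec(rv/n,degrees=True)
E
python3 - <<'E'
from h import *
from station import arm
plan(arm.get_state(),[.5163,.0579,.12],-.376,20)
E
```

```text
left mm [317.1 702.3 -75.7] turn [-0.08 38.72 -0.04]
[25.5  3.8 28.9] [-0.    1.94 -0.  ]
[24.5  3.8 29.7] [-0.    1.94 -0.  ]
[23.5  3.8 30.5] [-0.    1.94 -0.  ]
[22.5  3.8 31.3] [-0.    1.94 -0.  ]
[21.4  3.8 32. ] [-0.    1.94 -0.  ]
[20.3  3.8 32.7] [-0.    1.94 -0.  ]
[19.2  3.8 33.4] [-0.    1.94 -0.  ]
[18.   3.8 34. ] [-0.    1.94 -0.  ]
[16.9  3.8 34.6] [-0.    1.94 -0.  ]
[15.7  3.8 35.2] [-0.    1.94 -0.  ]
[14.5  3.8 35.7] [-0.    1.94 -0.  ]
[13.3  3.8 36.2] [-0.    1.94 -0.  ]
[12.1  3.8 36.6] [-0.    1.94 -0.  ]
[10.8  3.8 37. ] [-0.    1.94 -0.  ]
[ 9.6  3.8 37.3] [-0.    1.94 -0.  ]
[ 8.3  3.8 37.6] [-0.    1.94 -0.  ]
[ 7.   3.8 37.9] [-0.    1.94 -0.  ]
[ 5.7  3.8 38.1] [-0.    1.94 -0.  ]
[ 4.4  3.8 38.3] [-0.    1.94 -0.  ]
[ 3.2  3.8 38.4] [-0.    1.94 -0.  ]
```

move_arm(deltas=[{"dp": [25, 0, 29], "rotation": [0, 2, 0]}, {"dp": [24, 0, 30], "rotation": [0, 2, 0]}, {"dp": [23, 0, 31], "rotation": [0, 2, 0]}, {"dp": [22, 0, 31], "rotation": [0, 2, 0]}, {"dp": [21, 0, 32], "rotation": [0, 2, 0]}], jaw=127, squeeze=50)

```text
t: 0.52
eef_pos: [0.2746, -0.4675, 0.1898]
ee_rot: [-1.563, 0.006, 0.109]
force: [2.2, 0.8, -0.0]
width: 0.0599
```

move_arm(deltas=[{"dp": [20, 0, 33], "rotation": [0, 2, 0]}, {"dp": [19, 0, 33], "rotation": [0, 2, 0]}, {"dp": [18, 0, 34], "rotation": [0, 2, 0]}, {"dp": [17, 0, 35], "rotation": [0, 2, 0]}, {"dp": [16, 0, 35], "rotation": [0, 2, 0]}])

```text
t: 0.93
eef_pos: [0.3589, -0.2849, 0.1891]
ee_rot: [-1.562, 0.009, -0.076]
force: [0.8, 0.2, -0.4]
width: 0.0442
```

Run:
```python
from h import *
from station import arm
plan(arm.get_state(),[.5163,.0579,.12],-.376,10)
```

```text
left mm [157.4 342.8 -69.1] turn [-0.4  17.16 -0.57]
[13.1  7.1 35.3] [-0.04  1.72 -0.06]
[12.1  7.1 35.7] [-0.04  1.72 -0.06]
[11.   7.1 36.1] [-0.04  1.72 -0.06]
[ 9.9  7.1 36.4] [-0.04  1.72 -0.06]
[ 8.8  7.  36.7] [-0.04  1.72 -0.06]
[ 7.7  7.  36.9] [-0.04  1.72 -0.06]
[ 6.6  7.  37.1] [-0.04  1.72 -0.06]
[ 5.4  7.  37.3] [-0.04  1.72 -0.06]
[ 4.3  7.  37.5] [-0.04  1.72 -0.06]
[ 3.2  6.9 37.6] [-0.04  1.72 -0.06]
```

move_arm(deltas=[{"dp": [13, 4, 35], "rotation": [0, 1.7, 0]}, {"dp": [12, 4, 36], "rotation": [0, 1.7, 0]}, {"dp": [11, 4, 36], "rotation": [0, 1.7, 0]}, {"dp": [10, 4, 36], "rotation": [0, 1.7, 0]}, {"dp": [9, 4, 37], "rotation": [0, 1.7, 0]}])

```text
t: 1.35
eef_pos: [0.4397, -0.1045, 0.1707]
ee_rot: [-1.563, 0.007, -0.233]
force: [0.8, -1.2, 0.0]
width: 0.044
```

move_arm(deltas=[{"dp": [8, 6, 37], "rotation": [0, 1.7, 0]}, {"dp": [6.5, 6, 37], "rotation": [0, 1.7, 0]}, {"dp": [5.5, 6, 37], "rotation": [0, 1.7, 0]}, {"dp": [4, 6, 37], "rotation": [0, 1.7, 0]}, {"dp": [3, 6, 30], "rotation": [0, 1.7, 0]}])

```text
t: 1.77
eef_pos: [0.5184, 0.0695, 0.1415]
ee_rot: [-1.562, 0.006, -0.386]
force: [0.6, -0.5, -0.2]
width: 0.044
```

Run:
```python
from h import *
from station import arm
plan(arm.get_state(),[.5163,.0579,.10],-.376,1)
```

```text
left mm [ -2.1 -11.6 -41.5] turn [-0.5  -0.59 -0.35]
[  2.7  41.3 -11.9] [-0.5  -0.59 -0.35]
```

move_arm(deltas=[{"dp": [2.5, 20, -12], "rotation": [-0.5, -0.6, -0.3]}, {"dp": [0, 21, 0], "rotation": [0, 0, 0]}, {"dp": [0, 0, 0], "rotation": [0, 0, 0]}])

```text
t: 2.02
eef_pos: [0.5188, 0.0644, 0.0974]
ee_rot: [-1.571, 0.001, -0.37]
force: [-0.7, -0.0, 0.0]
width: 0.0442
```

Run:
```python
from h import *
from station import arm
plan(arm.get_state(),[.5163,.0579,.034],-.376,1)
for n in("side","top"):
    f=arm.grab_frame(n)
    im=f["pixels"][150:350,220:460] 
    cv2.imwrite(f"pics/{n}1.png",cv2.resize(im[:,:,::-1],None,fx=3,fy=3))
```

```text
left mm [ -2.5  -6.5 -63.4] turn [ 0.01  0.32 -0.03]
[ 0.  63.4 -7. ] [ 0.01  0.32 -0.03]
```

View pics/side1.png

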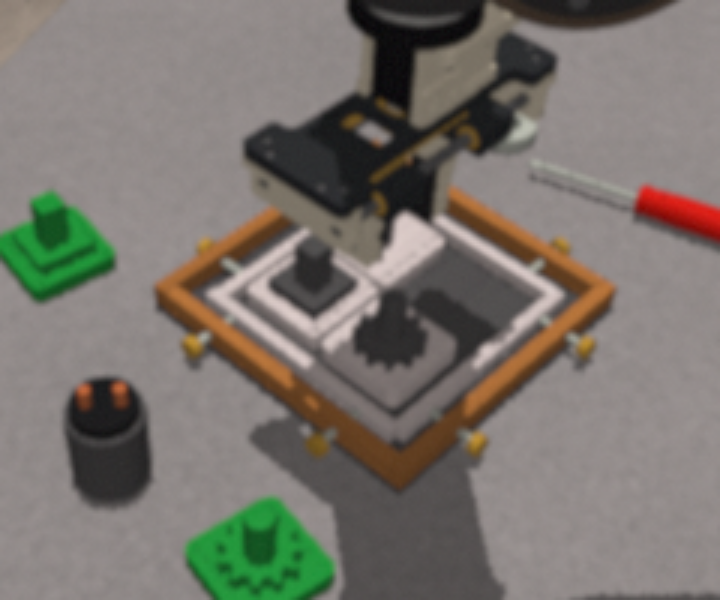

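View pics/top1.png

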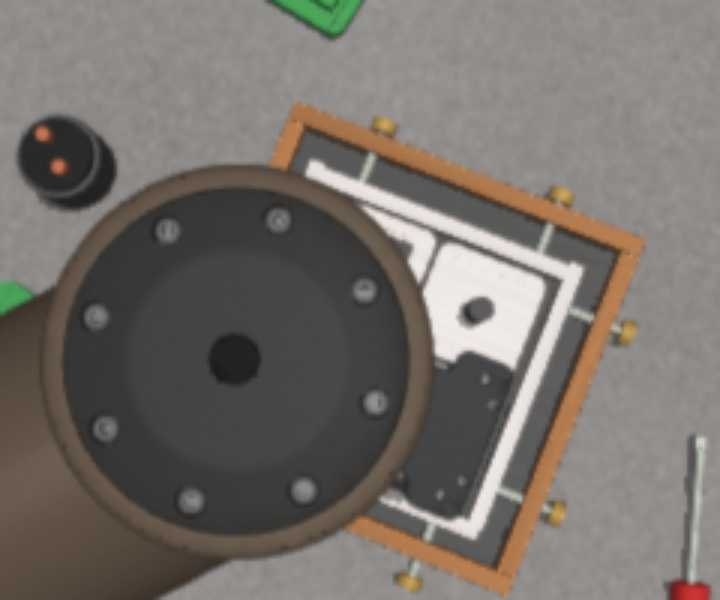

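The gripper's fingers straddle the pinion hub at (395,300) in the side crop. The stem and the post are clear of them. Next I descend.

move_arm(deltas=[{"dp": [0, 12, -7], "rotation": [0, 0.3, 0]}, {"dp": [0, 12, 0], "rotation": [0, 0, 0]}, {"dp": [0, 0, 0], "rotation": [0, 0, 0]}])

```text
t: 2.37
eef_pos: [0.5201, 0.0573, 0.0806]
ee_rot: [-1.566, -0.007, -0.376]
force: [-0.1, 0.3, -0.2]
width: 0.0443
```

Run:
```python
from h import *
from station import arm
plan(arm.get_state(),[.5163,.0579,.034],-.376,1)
```

```text
left mm [ -3.8   0.6 -46.6] turn [-0.3  -0.01  0.39]
[-4.1 46.5 -1.1] [-0.3  -0.01  0.39]
```

move_arm(deltas=[{"dp": [-5, 14, -1], "rotation": [-0.3, 0, 0.4]}, {"dp": [0, 14, 0], "rotation": [0, 0, 0]}, {"dp": [0, 12, 0], "rotation": [0, 0, 0]}, {"dp": [0, 0, 0], "rotation": [0, 0, 0]}])

```text
t: 2.7
eef_pos: [0.5182, 0.0583, 0.045]
ee_rot: [-1.565, -0.005, -0.378]
force: [-0.6, -0.9, 0.3]
width: 0.0441
```

Run:
```python
from h import *
from station import arm
plan(arm.get_state(),[.5163,.0579,.034],-.376,1)
```

```text
left mm [ -1.9  -0.4 -11. ] turn [-0.32 -0.11  0.31]
[-1.6 11.  -1.1] [-0.32 -0.11  0.31]
```

move_arm(deltas=[{"dp": [-2, 8, -1], "rotation": [-0.3, 0, 0.3]}, {"dp": [0, 4, 0], "rotation": [0, 0, 0]}, {"dp": [0, 0, 0], "rotation": [0, 0, 0]}])

```text
t: 2.95
eef_pos: [0.5173, 0.0583, 0.0347]
ee_rot: [-1.569, -0.002, -0.378]
force: [1.6, 1.3, 0.3]
width: 0.0436
```

Run:
```python
from h import *
from station import arm
plan(arm.get_state(),[.5163,.0579,.034],-.376,1)
```

```text
left mm [-1.  -0.4 -0.7] turn [-0.11 -0.12  0.12]
[-0.8  0.7 -0.8] [-0.11 -0.12  0.12]
```

Now close on the hub, holding the height.

move_arm(deltas=[{"dp": [-0.8, 0, -0.5], "rotation": [0, 0, 0]}, {"dp": [0, 0, 0], "rotation": [0, 0, 0]}, {"dp": [0, 0, 0], "rotation": [0, 0, 0]}, {"dp": [0, 0, 0], "rotation": [0, 0, 0]}, {"dp": [0, 0, 0], "rotation": [0, 0, 0]}], jaw=255, squeeze=50)

```text
t: 3.37
eef_pos: [0.5174, 0.0586, 0.0365]
ee_rot: [-1.567, -0.004, -0.378]
force: [-0.1, 0.1, -0.1]
width: 0.0161
```

move_arm(deltas=[{"dp": [0, 0, 0], "rotation": [0, 0, 0]}])

```text
t: 3.45
eef_pos: [0.5175, 0.0587, 0.0367]
ee_rot: [-1.567, -0.004, -0.378]
force: [0.4, 0.5, 0.4]
width: 0.0093
```

Run:
```python
from h import *
from station import arm
s=arm.get_state();print(s["force"],s["moment"])
plan(s,[.5163,.0579,.034],-.376,1)
```

```text
[0.42212319 0.48754553 0.38813956] [-0.02399138 -0.00999535 -0.02585506]
left mm [-1.2 -0.8 -2.7] turn [-0.22 -0.1   0.24]
[-0.8  2.7 -1.2] [-0.22 -0.1   0.24]
```

Closure passed 20 mm to 9 mm, so the hub is not between the pads. I take a look.

Run:
```python
from h import *
from station import arm
for n in("side",):
    f=arm.grab_frame(n)
    im=f["pixels"][180:300,260:440] 
    cv2.imwrite(f"pics/{n}2.png",cv2.resize(im[:,:,::-1],None,fx=4.4,fy=4.4,interpolation=cv2.INTER_CUBIC))
print(arm.get_state()["width"])
```

```text
0.005863989295268756
```

View pics/side2.png

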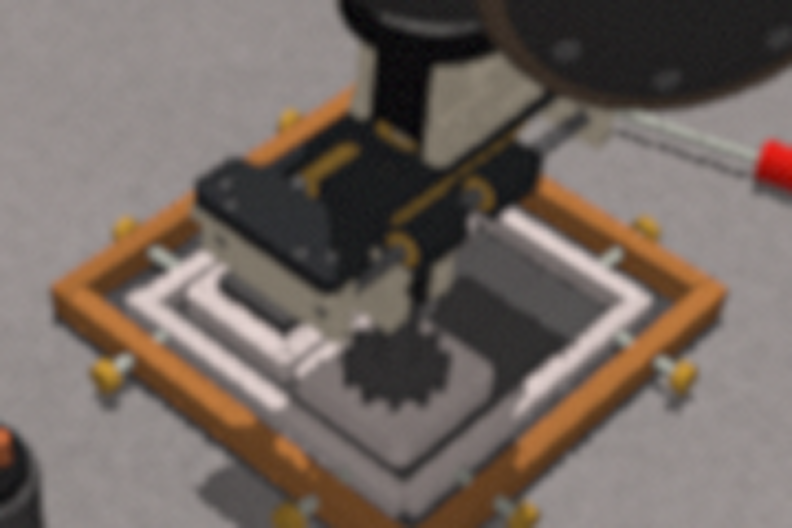

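Run:
```python
from h import *
from station import arm
s=arm.get_state();print(s["eef_pos"])
f=arm.grab_frame("side");T=np.linalg.inv(f["cam_to_world"])
R=Ro.from_euler("xyz",s["ee_rot"])
im=np.ascontiguousarray(f["pixels"][:,:,::-1])
im=cv2.resize(im[180:300,260:440],None,fx=4.4,fy=4.4,interpolation=cv2.INTER_CUBIC)
def pj(p):
    c=T[:3,:3]@p+T[:3,3];u=f["fx"]*c[0]/c[2]+f["cx"];v=f["fy"]*c[1]/c[2]+f["cy"];return int((u-260)*4.4),int((v-180)*4.4)
for y,col in((0,(0,0,255)),(-19,(0,255,0)),(-66,(255,0,0))):
    q=pj(s["eef_pos"]+R.apply([0,y/1e3,0]));cv2.circle(im,q,4,col,-1);print(y,q)
for z in(.03,.064):
    q=pj(np.array([.5163,.0579,z]));cv2.circle(im,q,4,(0,255,255),-1)
cv2.imwrite("pics/side3.png",im)
w=world(f);m=f["z_map"]
np.set_printoptions(precision=3,suppress=True)
for (a,b) in((370,300),(350,260),(415,300),(420,270),(440,270),(400,360)):
    print(a,b,w[180+int(b/4.4),260+int(a/4.4)])
```

```text
[0.51750994 0.05866264 0.03675852]
0 (393, 344)
-19 (396, 315)
-66 (403, 242)
370 300 [0.525 0.076 0.08 ]
350 260 [0.512 0.15  0.177]
415 300 [0.51  0.058 0.069]
420 270 [0.497 0.105 0.138]
440 270 [0.503 0.054 0.088]
400 360 [0.514 0.066 0.037]
```

View pics/side3.png

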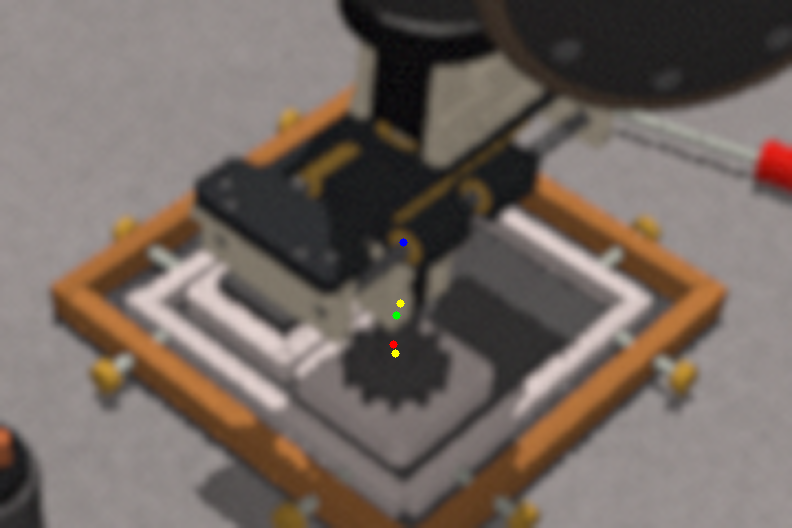

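Run:
```python
from h import *
from station import arm
s=arm.get_state();print(s["eef_pos"],s["width"])
f=arm.grab_frame("side");w=world(f)
R=Ro.from_euler("xyz",s["ee_rot"])
l=R.inv().apply((w-s["eef_pos"]).reshape(-1,3)).reshape(w.shape)*1e3
np.set_printoptions(linewidth=200,suppress=True)
print("tool coords mm (x,y,z) on grid")
for r in range(234,272,3):
    print(r,[tuple(np.round(l[r,c]).astype(int)) for c in range(332,366,4)])
im=f["pixels"][225:275,320:375];cv2.imwrite("pics/side4.png",cv2.resize(im[:,:,::-1],None,fx=12,fy=12,interpolation=cv2.INTER_NEAREST))
```

```text
[0.51746396 0.05864805 0.03670586] 0.002673107423327651
tool coords mm (x,y,z) on grid
234 [(np.int64(-21), np.int64(-140), np.int64(83)), (np.int64(-24), np.int64(-137), np.int64(76)), (np.int64(-31), np.int64(-140), np.int64(74)), (np.int64(-8), np.int64(-98), np.int64(34)), (np.int64(-18), np.int64(-105), np.int64(35)), (np.int64(-29), np.int64(-114), np.int64(38)), (np.int64(-36), np.int64(-119), np.int64(36)), (np.int64(-39), np.int64(-115), np.int64(28)), (np.int64(-39), np.int64(-107), np.int64(16))]
237 [(np.int64(-26), np.int64(-139), np.int64(88)), (np.int64(-30), np.int64(-138), np.int64(83)), (np.int64(-35), np.int64(-140), np.int64(79)), (np.int64(-38), np.int64(-137), np.int64(72)), (np.int64(-29), np.int64(-115), np.int64(49)), (np.int64(-32), np.int64(-112), np.int64(41)), (np.int64(-37), np.int64(-111), np.int64(35)), (np.int64(-38), np.int64(-105), np.int64(25)), (np.int64(38), np.int64(30), np.int64(-95))]
240 [(np.int64(-31), np.int64(-140), np.int64(94)), (np.int64(-37), np.int64(-141), np.int64(90)), (np.int64(-40), np.int64(-139), np.int64(84)), (np.int64(-38),
[... 3630 characters left out ...]
5), np.int64(13), np.int64(22)), (np.int64(-6), np.int64(5), np.int64(22)), (np.int64(-11), np.int64(5), np.int64(17)), (np.int64(-17), np.int64(6), np.int64(10)), (np.int64(-22), np.int64(7), np.int64(4)), (np.int64(-25), np.int64(11), np.int64(-6)), (np.int64(-28), np.int64(17), np.int64(-15))]
270 [(np.int64(16), np.int64(22), np.int64(34)), (np.int64(5), np.int64(14), np.int64(34)), (np.int64(0), np.int64(15), np.int64(27)), (np.int64(-7), np.int64(13), np.int64(23)), (np.int64(-11), np.int64(15), np.int64(15)), (np.int64(-19), np.int64(12), np.int64(12)), (np.int64(-25), np.int64(11), np.int64(7)), (np.int64(-28), np.int64(16), np.int64(-3)), (np.int64(-34), np.int64(16), np.int64(-9))]
```

View pics/side4.png

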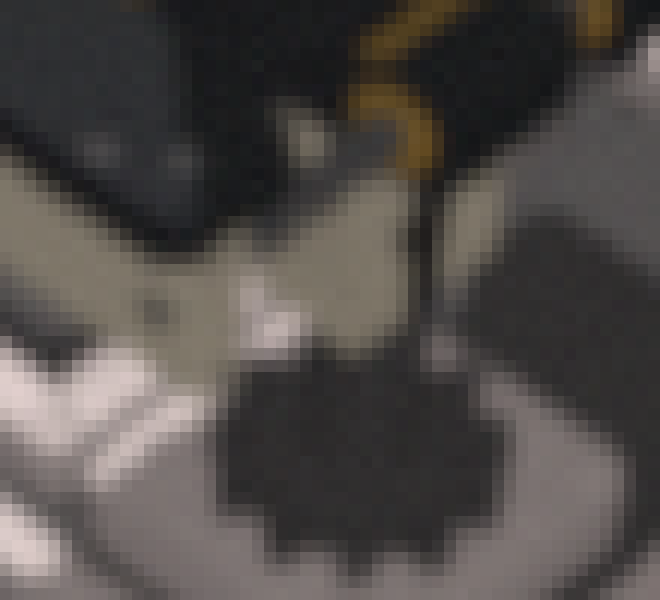

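Run:
```python
from h import *
from station import arm
f0=dict(np.load("side0.npz"))
f=arm.grab_frame("side");s=arm.get_state();print(s["t"],s["width"],s["force"],s["moment"],s["eef_pos"])
a=cv2.resize(f0["pixels"][225:290,310:385][:,:,::-1],None,fx=5.3,fy=8,interpolation=cv2.INTER_NEAREST)
b=cv2.resize(f["pixels"][225:290,310:385][:,:,::-1],None,fx=5.3,fy=8,interpolation=cv2.INTER_NEAREST)
cv2.imwrite("pics/cmp.png",np.hstack([a,b]))
```

```text
3.65 0.0005327384477858961 [-0.37413695 -0.29886369 -0.3570856 ] [-0.06774184  0.04303236  0.02507313] [0.5173905  0.05861571 0.03657697]
```

View pics/cmp.png

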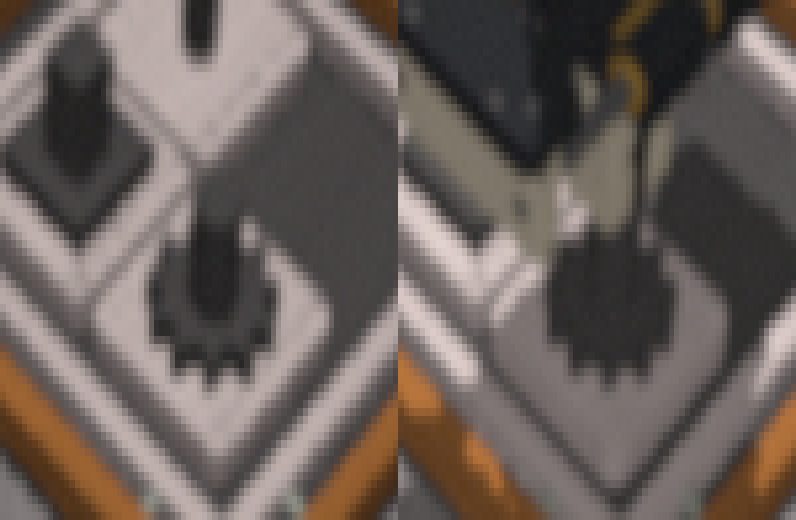

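Run:
```python
from h import *
f=dict(np.load("side0.npz"));T=np.linalg.inv(f["cam_to_world"])
def pj(p):
    c=T[:3,:3]@p+T[:3,3];return f["fx"]*c[0]/c[2]+f["cx"],f["fy"]*c[1]/c[2]+f["cy"]
P=np.array([.5188,.0644,.0974]);R=Ro.from_euler("xyz",[-1.571,.001,-.37])
im=cv2.imread("pics/side1.png")
for z in(-22,22):
  for y,col in((0,(0,0,255)),(-19,(0,255,0)),(-38,(255,0,0))):
    u,v=pj(P+R.apply([0,y/1e3,z/1e3]));cv2.circle(im,(int((u-220)*3),int((v-150)*3)),3,col,-1)
cv2.imwrite("pics/side1m.png",im)
# start pose
w=world(f);s=np.array([0.19916982,-0.64439625,0.19565383]);R=Ro.from_euler("xyz",[-1.5692,0,.2997])
for z in(-44,44):
  for y in(0,-19,-38): print(z,y,pj(s+R.apply([0,y/1e3,z/1e3])))
im=cv2.imread("pics/side0.png")[0:110,500:640];cv2.imwrite("pics/side0g.png",cv2.resize(im,None,fx=5,fy=5,interpolation=cv2.INTER_NEAREST))
```

```text
-44 0 (np.float64(552.2577784903227), np.float64(68.17633238228441))
-44 -19 (np.float64(554.9996233571255), np.float64(61.2461469689967))
-44 -38 (np.float64(557.8036722104894), np.float64(54.158737065902216))
44 0 (np.float64(561.5833158942361), np.float64(82.60923871948768))
44 -19 (np.float64(564.5867789718643), np.float64(75.46756994448467))
44 -38 (np.float64(567.6621851933942), np.float64(68.15483394105254))
```

View pics/side1m.png

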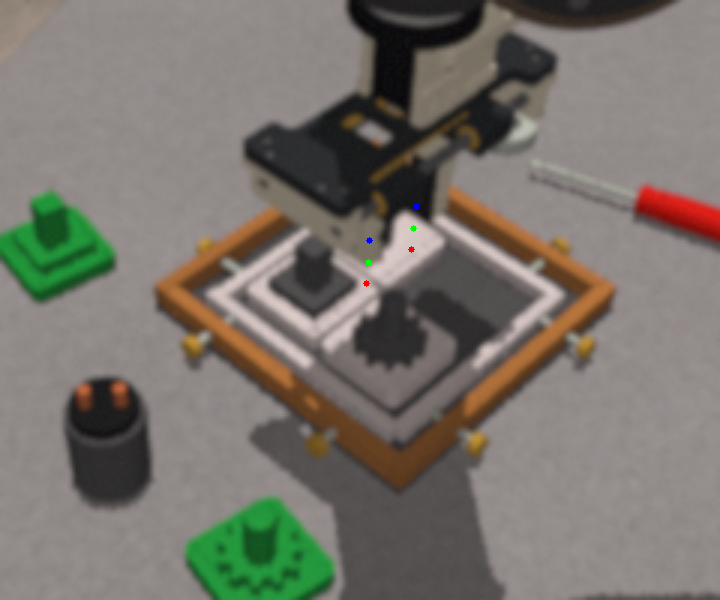

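View pics/side0g.png

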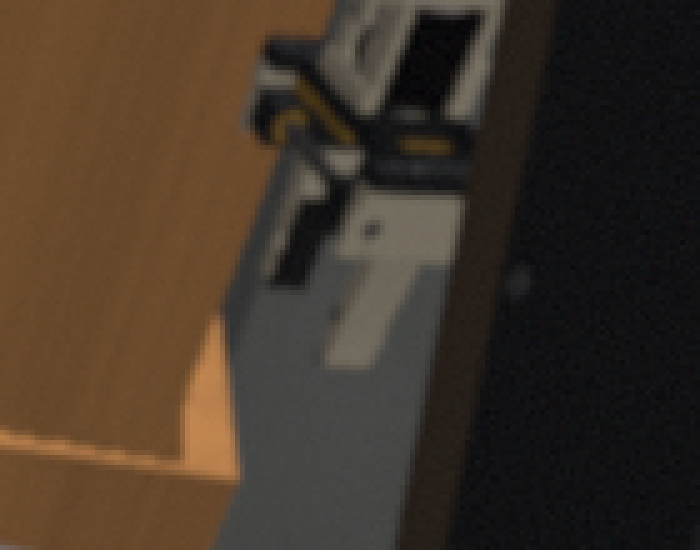

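The side view shows the shut fingertips ending at about (350,254) px, which is 20–28 mm behind the stated TCP. They closed just above the hub top and the carrier has not moved. The tips therefore sit higher than the TCP reading suggests. I'll open again, measure the tips and descend further by touch.

move_arm(deltas=[{"dp": [0, -10, 0], "rotation": [0, 0, 0]}, {"dp": [0, -10, 0], "rotation": [0, 0, 0]}, {"dp": [0, 0, 0], "rotation": [0, 0, 0]}])

```text
t: 3.9
eef_pos: [0.5169, 0.0583, 0.0581]
ee_rot: [-1.569, -0.003, -0.378]
force: [0.4, 0.1, 0.1]
width: 0.0005
```

Run:
```python
from h import *
from station import arm
f=arm.grab_frame("side");s=arm.get_state();print(s["eef_pos"],s["width"])
w=world(f);R=Ro.from_euler("xyz",s["ee_rot"])
l=R.inv().apply((w-s["eef_pos"]).reshape(-1,3)).reshape(w.shape)*1e3
np.savez("side5.npz",**f)
m=(abs(l[...,0])<14)&(abs(l[...,2])<25)&(l[...,1]<0)&(l[...,1]>-70)
ys,xs=np.where(m)
for r in range(ys.min(),ys.max()+1):
    c=xs[ys==r]
    if len(c): print(r,c.min(),c.max(),[tuple(int(v) for v in np.round(l[r,k])) for k in (c[len(c)//2],)], f["pixels"][r,c[len(c)//2]])
im=f["pixels"][215:275,310:385];cv2.imwrite("pics/side5.png",cv2.resize(im[:,:,::-1],None,fx=10,fy=10,interpolation=cv2.INTER_NEAREST))
```

```text
[0.5167618  0.0583073  0.05744162] 0.00030525477741084276
230 362 362 [(-12, -57, -14)] [132 122 118]
231 355 362 [(-12, -56, -12)] [111 104  96]
232 354 361 [(-10, -60, -1)] [41 41 38]
233 348 362 [(-10, -59, 2)] [69 66 60]
234 347 362 [(-11, -61, 6)] [96 90 80]
235 346 361 [(-12, -61, 10)] [109 102  92]
236 344 361 [(-11, -58, 11)] [118 110  97]
237 343 361 [(-10, -56, 13)] [126 117 104]
238 343 361 [(-12, -56, 15)] [125 116 103]
239 343 359 [(-11, -54, 17)] [125 117 104]
240 343 358 [(-11, -51, 16)] [124 116 104]
241 344 356 [(-9, -47, 16)] [123 115 102]
242 346 356 [(-11, -45, 16)] [123 116 102]
243 347 355 [(-11, -42, 15)] [124 117 103]
244 349 353 [(-11, -39, 15)] [122 115 101]
245 350 351 [(-11, -36, 14)] [112 105  93]
246 348 353 [(5, -6, -7)] [87 81 74]
247 347 354 [(4, -5, -6)] [59 55 54]
248 347 355 [(1, -6, -3)] [47 46 47]
249 346 355 [(-2, -9, 2)] [49 47 46]
250 346 355 [(-2, -6, 1)] [50 48 49]
251 346 355 [(-4, -7, 4)] [51 48 48]
252 346 355 [(-5, -5, 5)] [49 48 47]
253 347 354 [(-7, -5, 7)] [49 47 48]
254 348 354 [(-7, 0, 4)] [51 48 49]
```

View pics/side5.png

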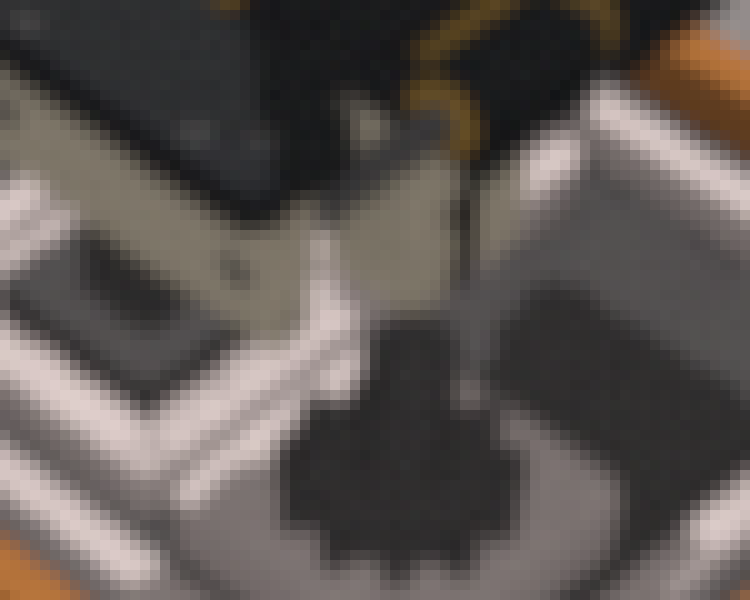

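The shut tips are at about (350,245) px, tool y ≈ −33, so the fingers really do end about 32 mm above the reported TCP. The body edges match the reported lateral position. I'll correct for that height offset.

move_arm(deltas=[{"dp": [0, 0, 0], "rotation": [0, 0, 0]}, {"dp": [0, 0, 0], "rotation": [0, 0, 0]}, {"dp": [0, 0, 0], "rotation": [0, 0, 0]}, {"dp": [0, 0, 0], "rotation": [0, 0, 0]}, {"dp": [0, 0, 0], "rotation": [0, 0, 0]}], jaw=127)

```text
t: 4.37
eef_pos: [0.5167, 0.0584, 0.0578]
ee_rot: [-1.568, -0.003, -0.378]
force: [-0.0, 0.9, -0.4]
width: 0.0287
```

move_arm(deltas=[{"dp": [-0.5, 10, 0], "rotation": [0, 0, 0]}, {"dp": [0, 10, 0], "rotation": [0, 0, 0]}, {"dp": [0, 10, 0], "rotation": [0, 0, 0]}, {"dp": [0, 0, 0], "rotation": [0, 0, 0]}])

```text
t: 4.7
eef_pos: [0.5159, 0.0586, 0.0244]
ee_rot: [-1.568, -0.003, -0.378]
force: [-0.3, -0.6, 0.6]
width: 0.0434
```

Run:
```python
from h import *
from station import arm
s=arm.get_state();print(s["force"],s["width"]);plan(s,[.5163,.0579,.003],-.376,1)
f=arm.grab_frame("side")
im=f["pixels"][205:275,300:400];cv2.imwrite("pics/side6.png",cv2.resize(im[:,:,::-1],None,fx=8,fy=8,interpolation=cv2.INTER_NEAREST))
```

```text
[-0.3344059  -0.60832125  0.64558469] 0.043350864922658015
left mm [  0.4  -0.7 -21.4] turn [-0.19 -0.14  0.17]
[ 0.6 21.4 -0.6] [-0.19 -0.14  0.17]
```

View pics/side6.png

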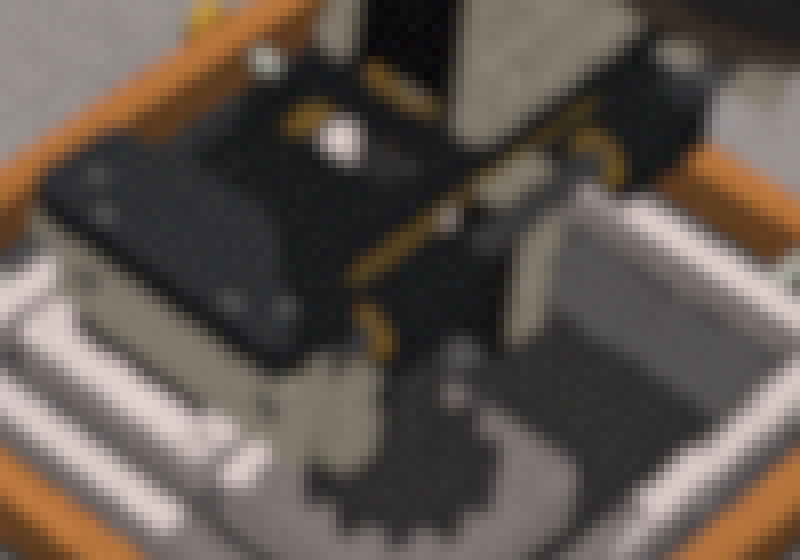

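Fingers straddle the hub, with the near tip at (350,470) in the crop, over the pinion teeth. I go down to about 8 mm above the pinion.

move_arm(deltas=[{"dp": [0.3, 9, 0], "rotation": [-0.1, -0.1, 0.1]}, {"dp": [0, 8, 0], "rotation": [0, 0, 0]}, {"dp": [0, 0, 0], "rotation": [0, 0, 0]}])

```text
t: 5.0
eef_pos: [0.5167, 0.0586, 0.0064]
ee_rot: [-1.57, -0.001, -0.376]
force: [-0.1, 0.6, -0.1]
width: 0.0439
```

Run:
```python
from h import *
from station import arm
s=arm.get_state();print(s["force"],s["width"]);plan(s,[.5163,.0579,.003],-.376,1)
f=arm.grab_frame("side")
R=Ro.from_euler("xyz",s["ee_rot"])
w=world(f);l=R.inv().apply((w-s["eef_pos"]).reshape(-1,3)).reshape(w.shape)*1e3
for r in range(250,268): print(r,[tuple(int(v) for v in np.round(l[r,k])) for k in (338,341,344)],f["pixels"][r,341])
im=f["pixels"][205:275,300:400];cv2.imwrite("pics/side7.png",cv2.resize(im[:,:,::-1],None,fx=8,fy=8,interpolation=cv2.INTER_NEAREST))
```

```text
[-0.1475479   0.59190106 -0.1206811 ] 0.043891789176805585
left mm [-0.4 -0.7 -3.4] turn [-0.07  0.    0.08]
[-0.1  3.4 -0.8] [-0.07  0.    0.08]
250 [(-34, -138, 80), (-39, -141, 78), (-29, -119, 58)] [28 29 30]
251 [(-36, -140, 83), (-39, -139, 78), (-30, -117, 58)] [25 25 28]
252 [(-38, -141, 85), (-39, -136, 78), (-29, -113, 57)] [23 27 25]
253 [(-40, -141, 87), (-40, -134, 79), (-32, -115, 60)] [24 25 26]
254 [(-39, -136, 86), (-39, -130, 77), (-32, -111, 60)] [31 32 33]
255 [(-40, -135, 86), (-30, -113, 67), (-33, -111, 61)] [47 45 48]
256 [(-41, -135, 88), (-31, -112, 67), (-29, -101, 56)] [61 60 59]
257 [(-40, -129, 86), (-34, -113, 70), (-11, -68, 33)] [81 77 72]
258 [(-39, -125, 84), (-12, -72, 43), (-13, -67, 35)] [104  99  89]
259 [(-39, -123, 85), (-10, -67, 41), (-11, -61, 32)] [118 111  98]
260 [(-40, -122, 86), (-8, -61, 38), (-12, -60, 33)] [124 116 104]
261 [(-39, -117, 84), (-9, -59, 39), (-11, -56, 32)] [125 117 103]
262 [(-39, -114, 84), (-9, -56, 39), (-12, -53, 33)] [127 118 104]
263 [(-40, -113, 84), (-7, -50, 36), (-12, -50, 32)] [126 118 104]
264 [(-40, -110, 84), (-9, -49, 38), (-12, -48, 33)] [127 119 105]
265 [(-39, -106, 83), (-9, -46, 38), (-11, -43, 31)] [126 119 104]
266 [(-38, -101, 81), (-10, -44, 38), (-12, -41, 32)] [125 116 102]
267 [(-39, -101, 83), (-8, -38, 36), (-10, -35, 30)] [126 119 105]
```

View pics/side7.png

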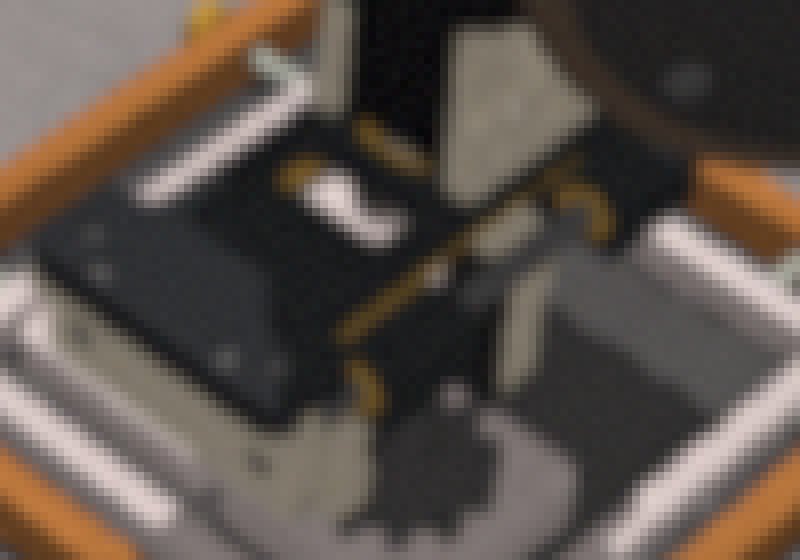

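Tips are now at z ≈ 0.038, with about 25 mm of hub between the pads. I close.

move_arm(deltas=[{"dp": [0, 2, -0.7], "rotation": [0, 0, 0]}, {"dp": [0, 0, 0], "rotation": [0, 0, 0]}, {"dp": [0, 0, 0], "rotation": [0, 0, 0]}, {"dp": [0, 0, 0], "rotation": [0, 0, 0]}, {"dp": [0, 0, 0], "rotation": [0, 0, 0]}], jaw=255, squeeze=50)

```text
t: 5.47
eef_pos: [0.5172, 0.0581, 0.0054]
ee_rot: [-1.569, -0.002, -0.376]
force: [0.7, 0.7, -2.8]
width: 0.019
```

move_arm(deltas=[{"dp": [0, 0, 0], "rotation": [0, 0, 0]}, {"dp": [0, 0, 0], "rotation": [0, 0, 0]}])

```text
t: 5.63
eef_pos: [0.5169, 0.0581, 0.0054]
ee_rot: [-1.569, -0.002, -0.376]
force: [1.3, -0.6, -2.9]
width: 0.0189
```

```bash
cat >> h.py <<'E'
def st(s=None):
    from station import arm
    s=s or arm.get_state();R=Ro.from_euler("xyz",s["ee_rot"])
    print("t %.2f w %.4f"%(s["t"],s["width"]),"pos",s["eef_pos"].round(4),"rot",s["ee_rot"].round(3),"F",s["force"].round(1),"Ftool",R.inv().apply(s["force"]).round(1),"M",s["moment"].round(2))
    return s
E
python3 -c "
from h import *
st()"
```

```text
t 5.63 w 0.0189 pos [0.5169 0.0581 0.0054] rot [-1.569 -0.002 -0.376] F [ 1.3 -0.6 -2.9] Ftool [ 1.4  2.9 -0.1] M [-0.13 -0.19  0.02]
```

Gripped at 19 mm width. Fz is −2.9 N, so the carrier's weight is partly hanging on the tool. I ease down so that it stays flat.

move_arm(deltas=[{"dp": [0, 0.6, 0], "rotation": [0, 0, 0]}, {"dp": [0, 0, 0], "rotation": [0, 0, 0]}])

```text
t: 5.8
eef_pos: [0.5169, 0.058, 0.0054]
ee_rot: [-1.569, -0.002, -0.376]
force: [-0.6, 0.5, -4.3]
width: 0.0189
```

move_arm(deltas=[{"dp": [0, 1.5, 0], "rotation": [0, 0, 0]}, {"dp": [0, 0.5, 0], "rotation": [0, 0, 0]}])

```text
t: 5.97
eef_pos: [0.5169, 0.0581, 0.0053]
ee_rot: [-1.569, -0.003, -0.375]
force: [-0.2, 0.8, -1.8]
width: 0.0186
```

move_arm(deltas=[{"dp": [0, 1.5, 0], "rotation": [0, 0, 0]}, {"dp": [0, 1.5, 0], "rotation": [0, 0, 0]}])

```text
t: 6.13
eef_pos: [0.517, 0.0581, 0.0052]
ee_rot: [-1.569, -0.004, -0.374]
force: [-9.3, 0.9, 22.9]
width: 0.0192
```

move_arm(deltas=[{"dp": [0, 0, 0], "rotation": [0, 0, 0]}, {"dp": [0, 0, 0], "rotation": [0, 0, 0]}])

```text
t: 6.3
eef_pos: [0.5168, 0.0581, 0.0058]
ee_rot: [-1.568, -0.004, -0.374]
force: [-0.2, -0.6, -3.9]
width: 0.0191
```

Run:
```python
from h import *
st()
f=dict(np.load("top0.npz"));rgb=f["pixels"]
hub={k:np.array(v) for k,v in dict(pin=(.5163,.0579),br=(.5844,.0309),po=(.5565,-.0371)).items()}
yaw=-.377;X=np.array([np.cos(yaw),np.sin(yaw)]);Y=np.array([-X[1],X[0]])
C=(hub["pin"]+hub["po"])/2
print("C",C,{k:((v-C)@X*1e3,(v-C)@Y*1e3) for k,v in hub.items()})
g=cv2.cvtColor(rgb,cv2.COLOR_RGB2GRAY);hsv=cv2.cvtColor(rgb,cv2.COLOR_RGB2HSV)
v,u=np.mgrid[:480,:640]
T=f["cam_to_world"]
d=np.stack([(u-f["cx"])/f["fx"],(v-f["cy"])/f["fy"],np.ones_like(u)],-1)@T[:3,:3].T
P=T[:3,3]+d*((.0195-T[2,3])/d[...,2])[...,None]
bx=(P[...,:2]-C)@X*1e3;by=(P[...,:2]-C)@Y*1e3
def prof(name,co,sel,lo,hi):
    print(name,[(a,int(g[sel&(co>=a)&(co<a+2)].mean())) for a in range(lo,hi,2)])
prof("-y fence (pick lane)",by,(abs(bx+45)<15),-100,-60)
prof("-x fence (left lane)",bx,(abs(by-37)<20),-100,-60)
prof("-x fence (pick lane)",bx,(abs(by+40)<20),-100,-60)
prof("+y fence (load lane)",by,(abs(bx-37)<20),60,100)
```

```text
t 6.30 w 0.0191 pos [0.5168 0.0581 0.0058] rot [-1.568 -0.004 -0.374] F [-0.2 -0.6 -3.9] Ftool [ 0.   3.9 -0.7] M [-0.05  0.06 -0.03]
C [0.5364 0.0104] {'pin': (np.float64(-36.17475014904856), np.float64(36.76475828363232)), 'br': (np.float64(37.08239176757856), np.float64(36.73072584085192)), 'po': (np.float64(36.17475014904856), np.float64(-36.76475828363232))}
-y fence (pick lane) [(-100, 88), (-98, 89), (-96, 88), (-94, 87), (-92, 111), (-90, 171), (-88, 202), (-86, 207), (-84, 211), (-82, 182), (-80, 87), (-78, 69), (-76, 78), (-74, 79), (-72, 79), (-70, 79), (-68, 79), (-66, 79), (-64, 79), (-62, 79)]
-x fence (left lane) [(-100, 79), (-98, 76), (-96, 88), (-94, 155), (-92, 194), (-90, 203), (-88, 208), (-86, 190), (-84, 123), (-82, 82), (-80, 77), (-78, 78), (-76, 78), (-74, 88), (-72, 148), (-70, 197), (-68, 208), (-66, 208), (-64, 196), (-62, 179)]
-x fence (pick lane) [(-100, 83), (-98, 78), (-96, 91), (-94, 148), (-92, 190), (-90, 200), (-88, 205), (-86, 192), (-84, 125), (-82, 83), (-80, 78), (-78, 78), (-76, 79), (-74, 80), (-72, 79), (-70, 79), (-68, 79), (-66, 78), (-64, 78), (-62, 79)]
+y fence (load lane) [(60, 163), (62, 206), (64, 210), (66, 210), (68, 207), (70, 183), (72, 107), (74, 79), (76, 77), (78, 77), (80, 77), (82, 86), (84, 140), (86, 193), (88, 198), (90, 199), (92, 188), (94, 118), (96, 79), (98, 77)]
```

The top-view profiles put the inner face of the −y fence at about −80.5 mm, the −x fence at −83.5 mm and the +y fence at +84 mm from centre. Expected travels are therefore about 82, 85 and 86 mm. Zero rows creep upwards slightly, so I add a small downward bias.

move_arm(deltas=[{"dp": [0, 0.8, 0], "rotation": [0, 0, 0]}, {"dp": [0, 0.7, 0], "rotation": [0, 0, 0]}, {"dp": [0, 0.7, 0], "rotation": [0, 0, 0]}])

```text
t: 6.55
eef_pos: [0.5169, 0.0581, 0.0053]
ee_rot: [-1.568, -0.005, -0.373]
force: [-6.2, 1.6, 11.8]
width: 0.0188
```

move_arm(deltas=[{"dp": [0, 0.4, -2], "rotation": [0, 0, 0]}, {"dp": [0, 0.4, -4], "rotation": [0, 0, 0]}, {"dp": [0, 0.4, -4], "rotation": [0, 0, 0]}])

```text
t: 6.8
eef_pos: [0.5167, 0.051, 0.0055]
ee_rot: [-1.563, -0.009, -0.371]
force: [0.8, 4.5, 5.2]
width: 0.019
```

```bash
python3 -c "
from h import *
s=st();plan(s,[.5168-.3682*.05,.0581-.9298*.05,.0053],-.377,10)"
```

```text
t 6.80 w 0.0190 pos [0.5167 0.051  0.0055] rot [-1.563 -0.009 -0.371] F [0.8 4.5 5.2] Ftool [-0.9 -5.2  4.6] M [ 1.35 -0.08 -0.06]
left mm [-18.3 -39.4  -0.2] turn [-0.43  0.34  0.54]
[-0.3 -0.  -4.3] [-0.04  0.03  0.05]
[-0.3 -0.  -4.3] [-0.04  0.03  0.05]
[-0.3 -0.  -4.3] [-0.04  0.03  0.05]
[-0.3 -0.  -4.3] [-0.04  0.03  0.05]
[-0.3 -0.  -4.3] [-0.04  0.03  0.05]
[-0.3 -0.  -4.3] [-0.04  0.03  0.05]
[-0.3  0.  -4.3] [-0.04  0.03  0.05]
[-0.3  0.  -4.3] [-0.04  0.03  0.05]
[-0.3  0.  -4.3] [-0.04  0.03  0.05]
[-0.3  0.  -4.3] [-0.04  0.03  0.05]
```

move_arm(deltas=[{"dp": [-2, 0.4, -4], "rotation": [-0.4, 0.3, 0.4]}, {"dp": [-1, 0.4, -4], "rotation": [0, 0, 0]}, {"dp": [-0.5, 0.4, -4], "rotation": [0, 0, 0]}])

```text
t: 7.05
eef_pos: [0.5122, 0.0419, 0.0054]
ee_rot: [-1.566, -0.007, -0.376]
force: [1.0, 4.4, 5.5]
width: 0.019
```

```bash
cat >> h.py <<'E'
def lane(p0,yaw,d):
    s=st();X=np.array([np.cos(yaw),np.sin(yaw)]);Y=np.array([-X[1],X[0]]);e=(s["eef_pos"][:2]-p0)*1e3
    print("lane bedx %.2f bedy %.2f"%(e@X,e@Y))
    R=Ro.from_euler("xyz",s["ee_rot"]);print("turn left",(R.inv()*Ro.from_euler("xyz",[-np.pi/2,0,d])).as_rotvec(degrees=True).round(2))
E
python3 -c "
from h import *
lane([.5169,.0581],-.377,-.377)"
```

```text
t 7.05 w 0.0190 pos [0.5122 0.0419 0.0054] rot [-1.566 -0.007 -0.376] F [1.  4.4 5.5] Ftool [-0.6 -5.5  4.5] M [ 1.56 -0.41 -0.02]
lane bedx 1.60 bedy -16.78
turn left [-0.25  0.08  0.39]
```

move_arm(deltas=[{"dp": [-1.5, 0.3, -6], "rotation": [-0.2, 0, 0.4]}, {"dp": [-0.7, 0.3, -6], "rotation": [0, 0, 0]}, {"dp": [-0.5, 0.3, -6], "rotation": [0, 0, 0]}, {"dp": [-0.5, 0.3, -6], "rotation": [0, 0, 0]}])

```text
t: 7.38
eef_pos: [0.5032, 0.0208, 0.0054]
ee_rot: [-1.566, -0.004, -0.374]
force: [1.9, 3.7, 5.0]
width: 0.019
```

```bash
python3 -c "
from h import *
lane([.5169,.0581],-.377,-.377)"
```

```text
t 7.38 w 0.0190 pos [0.5032 0.0208 0.0054] rot [-1.566 -0.004 -0.374] F [1.9 3.7 5. ] Ftool [ 0.5 -5.   4.1] M [ 1.5  -0.61  0.05]
lane bedx 1.02 bedy -39.66
turn left [-0.3   0.17  0.25]
```

move_arm(deltas=[{"dp": [-1, 0.3, -6], "rotation": [-0.3, 0.2, 0.2]}, {"dp": [-0.5, 0.3, -6], "rotation": [0, 0, 0]}, {"dp": [-0.5, 0.3, -6], "rotation": [0, 0, 0]}, {"dp": [-0.4, 0.3, -6], "rotation": [0, 0, 0]}, {"dp": [-0.3, 0.3, -3], "rotation": [0, 0, 0]}])

```text
t: 7.8
eef_pos: [0.4927, -0.0048, 0.0053]
ee_rot: [-1.567, -0.005, -0.378]
force: [1.4, 4.8, 5.9]
width: 0.0191
```

```bash
python3 -c "
from h import *
lane([.5169,.0581],-.377,-.377)"
```

```text
t 7.80 w 0.0191 pos [ 0.4927 -0.0048  0.0053] rot [-1.567 -0.005 -0.378] F [1.4 4.8 5.9] Ftool [-0.5 -5.9  5. ] M [ 1.66 -0.51 -0.02]
lane bedx 0.63 bedy -67.40
turn left [-0.19 -0.06  0.3 ]
```

move_arm(deltas=[{"dp": [-0.6, 0.25, -3], "rotation": [-0.2, 0, 0.3]}, {"dp": [-0.3, 0.25, -3], "rotation": [0, 0, 0]}, {"dp": [0, 0.25, -1.5], "rotation": [0, 0, 0]}, {"dp": [0, 0.25, -1], "rotation": [0, 0, 0]}])

```text
t: 8.13
eef_pos: [0.4895, -0.0134, 0.0053]
ee_rot: [-1.569, -0.002, -0.379]
force: [0.3, 5.8, 7.2]
width: 0.019
```

```bash
python3 -c "
from h import *
lane([.5169,.0581],-.377,-.377)"
```

```text
t 8.13 w 0.0190 pos [ 0.4895 -0.0134  0.0053] rot [-1.569 -0.002 -0.379] F [0.3 5.8 7.2] Ftool [-1.9 -7.2  5.5] M [ 1.88 -0.34 -0.01]
lane bedx 0.88 bedy -76.58
turn left [-0.1  -0.12  0.12]
```

move_arm(deltas=[{"dp": [-0.2, 0.1, -0.8], "rotation": [0, 0, 0]}, {"dp": [-0.1, 0.15, -0.8], "rotation": [0, 0, 0]}, {"dp": [-0.1, 0.15, -0.8], "rotation": [0, 0, 0]}, {"dp": [0, 0.15, -0.8], "rotation": [0, 0, 0]}, {"dp": [0, 0.15, -0.8], "rotation": [0, 0, 0]}])

```text
t: 8.55
eef_pos: [0.4885, -0.0175, 0.0053]
ee_rot: [-1.567, -0.004, -0.38]
force: [0.8, 5.0, 6.1]
width: 0.019
```

```bash
python3 -c "
from h import *
lane([.5169,.0581],-.377,-.377)"
```

```text
t 8.55 w 0.0190 pos [ 0.4885 -0.0175  0.0053] rot [-1.567 -0.004 -0.38 ] F [0.8 5.  6.1] Ftool [-1.  -6.1  5. ] M [ 1.72 -0.35  0.03]
lane bedx 1.40 bedy -80.78
turn left [-0.2  -0.15  0.23]
```

move_arm(deltas=[{"dp": [-0.2, 0.1, -0.5], "rotation": [0, 0, 0]}, {"dp": [-0.1, 0.1, -0.5], "rotation": [0, 0, 0]}])

```text
t: 8.72
eef_pos: [0.4881, -0.0185, 0.0053]
ee_rot: [-1.567, -0.005, -0.38]
force: [1.7, 7.1, 5.5]
width: 0.0191
```

move_arm(deltas=[{"dp": [-0.1, 0.1, -0.5], "rotation": [0, 0, 0]}, {"dp": [-0.1, 0.1, -0.5], "rotation": [0, 0, 0]}])

```text
t: 8.88
eef_pos: [0.4883, -0.0186, 0.0054]
ee_rot: [-1.565, -0.006, -0.38]
force: [-0.2, 8.0, 5.3]
width: 0.019
```

```bash
python3 -c "
from h import *
lane([.5169,.0581],-.377,-.377)"
```

```text
t 8.88 w 0.0190 pos [ 0.4883 -0.0186  0.0054] rot [-1.565 -0.006 -0.38 ] F [-0.2  8.   5.3] Ftool [-3.1 -5.3  7.3] M [ 3.22 -0.1  -0.02]
lane bedx 1.66 bedy -81.89
turn left [-0.35 -0.2   0.33]
```

Contact at −81.9 mm, as predicted. I raise the press towards 13 N total, of which sliding friction is about 4.5 N.

move_arm(deltas=[{"dp": [-0.1, 0.1, -0.7], "rotation": [0, 0, 0]}, {"dp": [-0.1, 0.1, -0.7], "rotation": [0, 0, 0]}])

```text
t: 9.05
eef_pos: [0.4884, -0.0186, 0.0055]
ee_rot: [-1.562, -0.007, -0.381]
force: [-0.1, 10.0, 5.8]
width: 0.019
```

```bash
python3 -c "
from h import *
lane([.5169,.0581],-.377,-.377)"
```

```text
t 9.05 w 0.0190 pos [ 0.4884 -0.0186  0.0055] rot [-1.562 -0.007 -0.381] F [-0.1 10.   5.8] Ftool [-3.8 -5.7  9.3] M [ 3.31 -0.18 -0.06]
lane bedx 1.73 bedy -81.86
turn left [-0.5  -0.22  0.39]
```

move_arm(deltas=[{"dp": [-0.1, 0.1, -0.9], "rotation": [-0.1, 0, 0]}, {"dp": [-0.1, 0.1, -0.9], "rotation": [-0.1, 0, 0]}])

```text
t: 9.22
eef_pos: [0.4884, -0.0187, 0.0055]
ee_rot: [-1.563, -0.008, -0.381]
force: [1.5, 11.4, 5.6]
width: 0.0188
```

```bash
python3 -c "
from h import *
lane([.5169,.0581],-.377,-.377)"
```

```text
t 9.22 w 0.0188 pos [ 0.4884 -0.0187  0.0055] rot [-1.563 -0.008 -0.381] F [ 1.5 11.4  5.6] Ftool [-2.8 -5.6 11.2] M [ 3.71 -0.19 -0.02]
lane bedx 1.76 bedy -81.92
turn left [-0.47 -0.25  0.46]
```

move_arm(deltas=[{"dp": [-0.1, 0.1, -1], "rotation": [-0.1, 0, 0]}, {"dp": [-0.1, 0.1, -1.1], "rotation": [-0.1, 0, 0]}])

```text
t: 9.38
eef_pos: [0.4885, -0.0187, 0.0055]
ee_rot: [-1.563, -0.009, -0.382]
force: [0.1, 12.1, 5.8]
width: 0.0191
```

move_arm(deltas=[{"dp": [-0.1, 0.1, -1.1], "rotation": [-0.1, 0, 0]}, {"dp": [-0.1, 0.1, -1.1], "rotation": [-0.1, 0, 0]}, {"dp": [-0.1, 0.1, -1.1], "rotation": [-0.1, 0, 0]}, {"dp": [-0.1, 0.1, -1.1], "rotation": [-0.1, 0, 0]}])

```text
t: 9.72
eef_pos: [0.4885, -0.0188, 0.0055]
ee_rot: [-1.563, -0.012, -0.382]
force: [1.3, 10.4, 4.7]
width: 0.0191
```

move_arm(deltas=[{"dp": [-0.1, 0.1, -1.1], "rotation": [-0.1, 0, 0]}, {"dp": [-0.1, 0.1, -1.1], "rotation": [-0.1, 0, 0]}, {"dp": [-0.1, 0.1, -1.1], "rotation": [-0.1, 0, 0]}, {"dp": [-0.1, 0.1, -1.1], "rotation": [-0.1, 0, 0]}])

```text
t: 10.05
eef_pos: [0.4886, -0.0188, 0.0055]
ee_rot: [-1.563, -0.014, -0.383]
force: [0.7, 10.8, 4.1]
width: 0.0191
```

```bash
python3 -c "
from h import *
lane([.5169,.0581],-.377,-.377)"
```

```text
t 10.05 w 0.0191 pos [ 0.4886 -0.0188  0.0055] rot [-1.563 -0.014 -0.383] F [ 0.7 10.8  4.1] Ftool [-3.3 -4.1 10.3] M [ 4.09 -0.01  0.07]
lane bedx 2.05 bedy -81.95
turn left [-0.44 -0.33  0.83]
```

move_arm(deltas=[{"dp": [-0.1, 0.1, -1.3], "rotation": [-0.1, 0, 0.2]}, {"dp": [-0.1, 0.1, -1.4], "rotation": [-0.1, 0, 0.2]}])

```text
t: 10.22
eef_pos: [0.4885, -0.0188, 0.0056]
ee_rot: [-1.562, -0.009, -0.383]
force: [0.5, 14.9, 5.6]
width: 0.0194
```

move_arm(deltas=[{"dp": [-0.1, 0.1, -1.4], "rotation": [-0.1, 0, 0.2]}, {"dp": [-0.1, 0.1, -1.4], "rotation": [-0.1, 0, 0.2]}, {"dp": [-0.1, 0.1, -1.4], "rotation": [-0.1, 0, 0.2]}, {"dp": [-0.1, 0.1, -1.4], "rotation": [-0.1, 0, 0.2]}])

```text
t: 10.55
eef_pos: [0.4881, -0.0186, 0.0056]
ee_rot: [-1.561, 0.003, -0.384]
force: [-0.5, 12.5, 5.3]
width: 0.0191
```

move_arm(deltas=[{"dp": [-0.1, 0.1, -1.4], "rotation": [-0.1, 0, 0]}, {"dp": [-0.1, 0.1, -1.4], "rotation": [-0.1, 0, 0]}, {"dp": [-0.1, 0.1, -1.4], "rotation": [-0.1, 0, 0]}])

```text
t: 10.8
eef_pos: [0.4882, -0.0186, 0.0057]
ee_rot: [-1.56, 0.002, -0.384]
force: [-0.0, 12.6, 5.5]
width: 0.019
```

move_arm(deltas=[{"dp": [0, 0.2, -0.3], "rotation": [0, 0, 0]}, {"dp": [0, 0.2, -0.2], "rotation": [0, 0, 0]}, {"dp": [0, 0.2, 0], "rotation": [0, 0, 0]}])

```text
t: 11.05
eef_pos: [0.4881, -0.0183, 0.0055]
ee_rot: [-1.558, 0.001, -0.384]
force: [0.7, 4.2, 7.6]
width: 0.0188
```

```bash
python3 -c "
from h import *
lane([.5169,.0581],-.377,-.377)"
```

```text
t 11.05 w 0.0188 pos [ 0.4881 -0.0183  0.0055] rot [-1.558e+00  1.000e-03 -3.840e-01] F [0.7 4.2 7.6] Ftool [-1.  -7.6  4.3] M [ 1.18 -0.17 -0.09]
lane bedx 1.40 bedy -81.64
turn left [-0.71 -0.39 -0.06]
```

Now open, to the partial opening only.

move_arm(deltas=[{"dp": [0, 0.1, -0.1], "rotation": [0, 0, 0]}, {"dp": [0, 0.1, 0], "rotation": [0, 0, 0]}, {"dp": [0, 0, 0], "rotation": [0, 0, 0]}, {"dp": [0, 0, 0], "rotation": [0, 0, 0]}, {"dp": [0, 0, 0], "rotation": [0, 0, 0]}], jaw=127)

```text
t: 11.47
eef_pos: [0.4814, -0.0217, 0.0025]
ee_rot: [-1.566, 0.01, -0.386]
force: [-0.2, 0.4, -0.3]
width: 0.0426
```

Run:
```python
from h import *
from station import arm
lane([.5169,.0581],-.377,-.377)
f=arm.grab_frame("side")
im=f["pixels"][200:310,290:430];cv2.imwrite("pics/side8.png",cv2.resize(im[:,:,::-1],None,fx=5,fy=5,interpolation=cv2.INTER_NEAREST))
```

```text
t 11.47 w 0.0426 pos [ 0.4814 -0.0217  0.0025] rot [-1.566  0.01  -0.386] F [-0.2  0.4 -0.3] Ftool [-0.3  0.3  0.2] M [-0.05 -0.01  0.04]
lane bedx -3.57 bedy -87.27
turn left [-0.28 -0.54 -0.59]
```

View pics/side8.png

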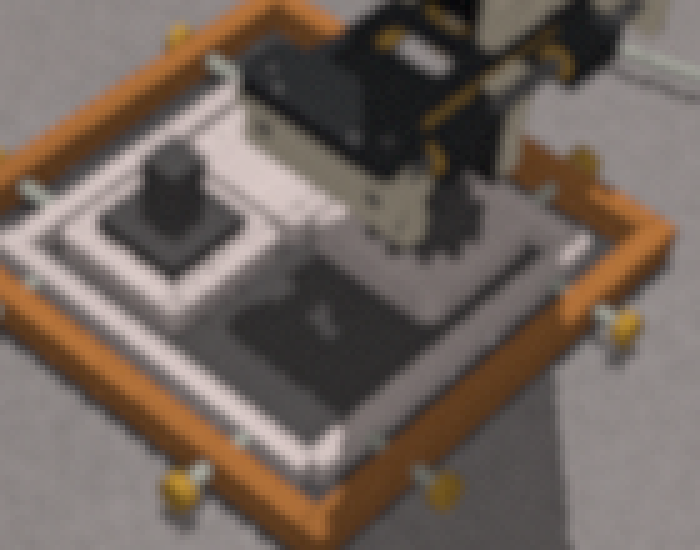

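The pinion carrier now sits in the −x/−y corner. The tool shifted about 5 mm on release, in free air. I lift straight up.

move_arm(deltas=[{"dp": [0, -6, 2], "rotation": [0, 0, 0]}, {"dp": [0, -14, 2], "rotation": [0, 0, 0]}, {"dp": [0, -18, 0], "rotation": [0, 0, 0]}, {"dp": [0, -18, 0], "rotation": [0, 0, 0]}, {"dp": [0, -18, 0], "rotation": [0, 0, 0]}])

```text
t: 11.93
eef_pos: [0.4791, -0.02, 0.0758]
ee_rot: [-1.574, 0.02, -0.388]
force: [-1.0, -0.5, -0.4]
width: 0.0439
```

Run:
```python
from h import *
s=st()
plan(s,[.5844,.0309,.065],-.377+np.pi/2,15)
```

```text
t 11.93 w 0.0439 pos [ 0.4791 -0.02    0.0758] rot [-1.574  0.02  -0.388] F [-1.  -0.5 -0.4] Ftool [-0.7  0.5 -0.9] M [-0.05 -0.14 -0.02]
left mm [105.3  50.9 -10.8] turn [ -0.76 -90.64  -1.03]
[5.2 0.6 5.8] [-0.05 -6.04 -0.07]
[5.8 0.6 5.2] [-0.05 -6.04 -0.07]
[6.3 0.6 4.6] [-0.05 -6.04 -0.07]
[6.8 0.6 3.9] [-0.05 -6.04 -0.07]
[7.1 0.6 3.2] [-0.05 -6.04 -0.07]
[7.4 0.6 2.4] [-0.05 -6.04 -0.07]
[7.6 0.6 1.6] [-0.05 -6.04 -0.07]
[7.8 0.6 0.8] [-0.05 -6.04 -0.07]
[ 7.8  0.6 -0. ] [-0.05 -6.04 -0.07]
[ 7.8  0.7 -0.9] [-0.05 -6.04 -0.07]
[ 7.6  0.7 -1.7] [-0.05 -6.04 -0.07]
[ 7.4  0.7 -2.5] [-0.05 -6.04 -0.07]
[ 7.1  0.7 -3.2] [-0.05 -6.04 -0.07]
[ 6.7  0.7 -4. ] [-0.05 -6.04 -0.07]
[ 6.3  0.7 -4.6] [-0.05 -6.04 -0.07]
```

move_arm(deltas=[{"dp": [5, 0, 6], "rotation": [-0.1, -6, 0]}, {"dp": [6, 0, 5], "rotation": [-0.1, -6, 0]}, {"dp": [6, 0, 4.5], "rotation": [-0.1, -6, 0]}, {"dp": [7, 0, 4], "rotation": [-0.1, -6, 0]}, {"dp": [7, 0, 3], "rotation": [-0.1, -6, 0]}])

```text
t: 12.35
eef_pos: [0.5168, -0.0022, 0.0832]
ee_rot: [-1.571, 0.012, 0.154]
force: [0.8, 0.3, 0.3]
width: 0.0437
```

move_arm(deltas=[{"dp": [7, 0, 2.5], "rotation": [0, -6, 0]}, {"dp": [7.5, 0, 1.5], "rotation": [0, -6, 0]}, {"dp": [8, 0, 1], "rotation": [0, -6, 0]}, {"dp": [8, 0, 0], "rotation": [0, -6, 0]}, {"dp": [8, 0, -1], "rotation": [0, -6, 0]}])

```text
t: 12.77
eef_pos: [0.5527, 0.017, 0.0851]
ee_rot: [-1.565, 0.011, 0.705]
force: [-0.9, -0.2, 0.6]
width: 0.0438
```

Run:
```python
from h import *
s=st()
plan(s,[.5844,.0309,.065],-.377+np.pi/2,5)
```

```text
t 12.77 w 0.0438 pos [0.5527 0.017  0.0851] rot [-1.565  0.011  0.705] F [-0.9 -0.2  0.6] Ftool [-0.8 -0.6  0.4] M [0.04 0.01 0.04]
left mm [ 31.7  13.9 -20.1] turn [ -0.49 -28.02  -0.51]
[ 6.7  3.9 -2. ] [-0.1 -5.6 -0.1]
[ 6.4  3.9 -2.7] [-0.1 -5.6 -0.1]
[ 6.1  4.  -3.3] [-0.1 -5.6 -0.1]
[ 5.8  4.  -3.8] [-0.1 -5.6 -0.1]
[ 5.4  4.  -4.4] [-0.1 -5.6 -0.1]
```

move_arm(deltas=[{"dp": [7, 2, -2], "rotation": [-0.1, -5.7, -0.1]}, {"dp": [6.5, 3, -3], "rotation": [-0.1, -5.7, -0.1]}, {"dp": [6, 3, -3], "rotation": [-0.1, -5.7, -0.1]}, {"dp": [6, 3, -4], "rotation": [-0.1, -5.7, -0.1]}, {"dp": [5, 3, -4], "rotation": [-0.1, -5.6, -0.1]}])

```text
t: 13.18
eef_pos: [0.5862, 0.0325, 0.0728]
ee_rot: [-1.572, -0.0, 1.227]
force: [-1.1, -0.7, 0.2]
width: 0.0439
```

Run:
```python
from h import *
from station import arm
f=arm.grab_frame("side");np.savez("side9.npz",**f)
s=st()
plan(s,[.5844,.0309,.03],-.377+np.pi/2,1)
im=f["pixels"][190:310,270:430];cv2.imwrite("pics/side9.png",cv2.resize(im[:,:,::-1],None,fx=5,fy=5,interpolation=cv2.INTER_CUBIC))
```

```text
t 13.23 w 0.0441 pos [0.5869 0.0329 0.0723] rot [-1.572 -0.     1.234] F [ 2.   0.9 -0.3] Ftool [ 1.5  0.3 -1.6] M [ 0.14 -0.27  0.04]
left mm [ -2.5  -2.  -42.3] turn [0.07 2.32 0.01]
[-2.7 42.3  1.8] [0.07 2.32 0.01]
```

View pics/side9.png

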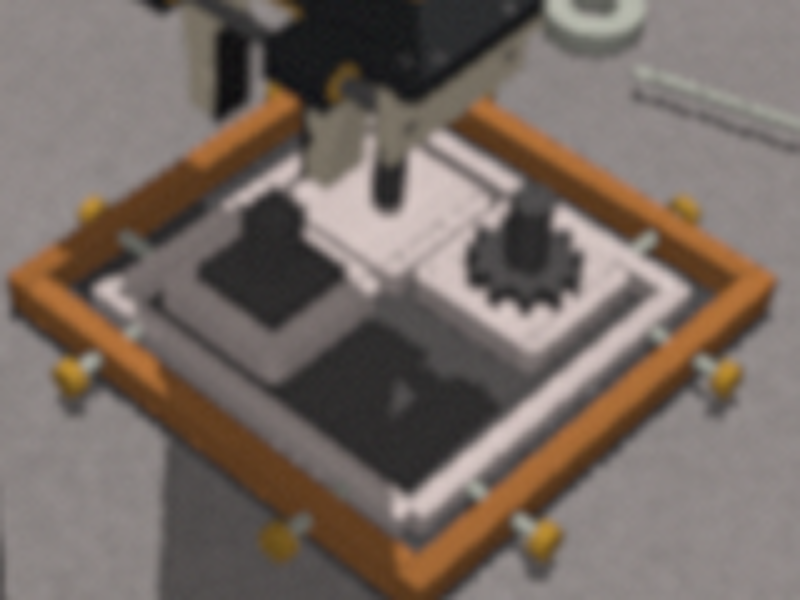

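The pinion carrier is at (525,260) in the crop, in the corner and tight to the −y bar, with clean edges. The fingers are above the brush stem at (275,205). I descend.

move_arm(deltas=[{"dp": [-3, 7, 2], "rotation": [0, 2.3, 0]}, {"dp": [0, 6, 0], "rotation": [0, 0, 0]}, {"dp": [0, 0, 0], "rotation": [0, 0, 0]}])

```text
t: 13.48
eef_pos: [0.5839, 0.0309, 0.0594]
ee_rot: [-1.572, 0.0, 1.189]
force: [0.3, -0.4, -0.6]
width: 0.0438
```

Run:
```python
from h import *
s=st()
plan(s,[.5844,.0309,.005],-.377+np.pi/2,1)
```

```text
t 13.48 w 0.0438 pos [0.5839 0.0309 0.0594] rot [-1.572  0.     1.189] F [ 0.3 -0.4 -0.6] Ftool [-0.3  0.6 -0.4] M [ 0.03  0.14 -0.04]
left mm [  0.5   0.  -54.4] turn [ 0.04 -0.26 -0.02]
[ 0.2 54.4 -0.4] [ 0.04 -0.26 -0.02]
```

move_arm(deltas=[{"dp": [0, 13, 0], "rotation": [0, -0.3, 0]}, {"dp": [0, 13, 0], "rotation": [0, 0, 0]}, {"dp": [0, 12, 0], "rotation": [0, 0, 0]}, {"dp": [0, 0, 0], "rotation": [0, 0, 0]}])

```text
t: 13.82
eef_pos: [0.5843, 0.0309, 0.0222]
ee_rot: [-1.573, -0.001, 1.192]
force: [-1.1, -0.0, -0.1]
width: 0.0442
```

Run:
```python
from h import *
from station import arm
s=st()
plan(s,[.5844,.0309,.005],-.377+np.pi/2,1)
f=arm.grab_frame("side")
im=f["pixels"][190:310,270:430];cv2.imwrite("pics/side10.png",cv2.resize(im[:,:,::-1],None,fx=5,fy=5,interpolation=cv2.INTER_CUBIC))
```

```text
t 13.82 w 0.0442 pos [0.5843 0.0309 0.0222] rot [-1.573e+00 -1.000e-03  1.192e+00] F [-1.1 -0.  -0.1] Ftool [-0.4  0.1  1. ] M [-0.02  0.12 -0.07]
left mm [  0.1   0.  -17.2] turn [ 0.13 -0.13  0.03]
[ 0.  17.2 -0. ] [ 0.13 -0.13  0.03]
```

View pics/side10.png

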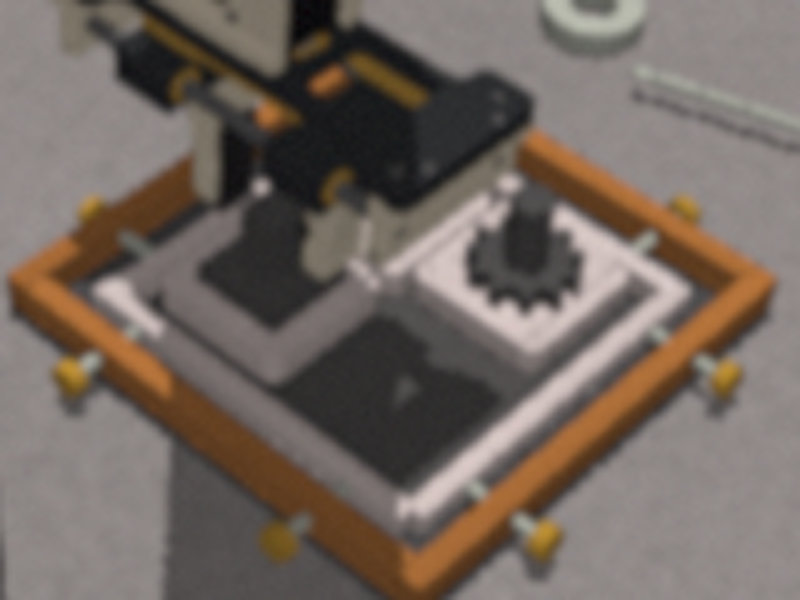

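The fingers straddle the brush stem at (275,215). I go down and close.

move_arm(deltas=[{"dp": [0, 9, 0], "rotation": [0.1, -0.1, 0]}, {"dp": [0, 8, 0], "rotation": [0, 0, 0]}, {"dp": [0, 0.4, 0], "rotation": [0, 0, 0]}])

```text
t: 14.12
eef_pos: [0.5865, 0.0314, 0.0071]
ee_rot: [-1.575, -0.003, 1.194]
force: [0.5, -0.2, -0.7]
width: 0.044
```

move_arm(deltas=[{"dp": [0, 0.3, 0], "rotation": [0, 0, 0]}, {"dp": [0, 0.3, 0], "rotation": [0, 0, 0]}, {"dp": [0, 0.3, 0], "rotation": [0, 0, 0]}, {"dp": [0, 0.3, 0], "rotation": [0, 0, 0]}, {"dp": [0, 0.3, 0], "rotation": [0, 0, 0]}], jaw=255, squeeze=50)

```text
t: 14.53
eef_pos: [0.5869, 0.0315, 0.0063]
ee_rot: [-1.575, -0.003, 1.194]
force: [-1.0, 0.6, 3.0]
width: 0.0197
```

Run:
```python
from h import *
lane([.5844,.0309],-.377,-.377+np.pi/2)
```

```text
t 14.53 w 0.0197 pos [0.5869 0.0315 0.0063] rot [-1.575 -0.003  1.194] F [-1.   0.6  3. ] Ftool [ 0.2 -3.   1.1] M [0.32 0.88 0.05]
lane bedx 2.07 bedy 1.44
turn left [ 0.26 -0.01  0.18]
```

Gripped at 19.7 mm, lightly pressed down. I slide along tool +z, which is bed −x.

move_arm(deltas=[{"dp": [0, 0.3, 2], "rotation": [0, 0, 0]}, {"dp": [0, 0.3, 4], "rotation": [0, 0, 0]}, {"dp": [0, 0.3, 4], "rotation": [0, 0, 0]}])

```text
t: 14.78
eef_pos: [0.5796, 0.0354, 0.0065]
ee_rot: [-1.579, -0.005, 1.194]
force: [1.9, -0.8, 1.3]
width: 0.02
```

Run:
```python
from h import *
lane([.5869,.0315],-.377,-.377+np.pi/2)
```

```text
t 14.78 w 0.0200 pos [0.5796 0.0354 0.0065] rot [-1.579 -0.005  1.194] F [ 1.9 -0.8  1.3] Ftool [-0.  -1.3 -2.1] M [-0.35 -0.53  0.01]
lane bedx -8.23 bedy 0.97
turn left [0.47 0.01 0.29]
```

move_arm(deltas=[{"dp": [-1, 0.4, 6], "rotation": [0.4, 0, 0.3]}, {"dp": [-0.2, 0.4, 6], "rotation": [0, 0, 0]}, {"dp": [-0.2, 0.4, 6], "rotation": [0, 0, 0]}, {"dp": [-0.2, 0.4, 6], "rotation": [0, 0, 0]}])

```text
t: 15.12
eef_pos: [0.5576, 0.0441, 0.0063]
ee_rot: [-1.576, -0.003, 1.195]
force: [3.5, -1.7, 4.3]
width: 0.0195
```

Run:
```python
from h import *
lane([.5869,.0315],-.377,-.377+np.pi/2)
```

```text
t 15.12 w 0.0195 pos [0.5576 0.0441 0.0063] rot [-1.576 -0.003  1.195] F [ 3.5 -1.7  4.3] Ftool [-0.3 -4.3 -3.8] M [-0.44 -1.07  0.  ]
lane bedx -31.87 bedy 0.95
turn left [0.32 0.04 0.16]
```

move_arm(deltas=[{"dp": [-1, 0.3, 6], "rotation": [0.3, 0, 0.1]}, {"dp": [-0.3, 0.3, 6], "rotation": [0, 0, 0]}, {"dp": [-0.3, 0.3, 6], "rotation": [0, 0, 0]}, {"dp": [-0.3, 0.3, 6], "rotation": [0, 0, 0]}, {"dp": [-0.2, 0.3, 6], "rotation": [0, 0, 0]}])

```text
t: 15.53
eef_pos: [0.528, 0.055, 0.0063]
ee_rot: [-1.575, -0.004, 1.196]
force: [3.8, -1.8, 6.1]
width: 0.0197
```

Run:
```python
from h import *
lane([.5869,.0315],-.377,-.377+np.pi/2)
```

```text
t 15.53 w 0.0197 pos [0.528  0.055  0.0063] rot [-1.575 -0.004  1.196] F [ 3.8 -1.8  6.1] Ftool [-0.3 -6.1 -4.3] M [-0.59 -1.4  -0.01]
lane bedx -63.42 bedy 0.18
turn left [0.22 0.13 0.21]
```

move_arm(deltas=[{"dp": [0, 0.15, 5], "rotation": [0.2, 0.1, 0.2]}, {"dp": [0, 0.15, 4], "rotation": [0, 0, 0]}, {"dp": [0, 0.15, 3], "rotation": [0, 0, 0]}, {"dp": [0, 0.15, 1.5], "rotation": [0, 0, 0]}, {"dp": [0, 0.15, 1], "rotation": [0, 0, 0]}])

```text
t: 15.95
eef_pos: [0.5128, 0.0616, 0.0063]
ee_rot: [-1.572, -0.001, 1.195]
force: [2.8, -3.0, 5.6]
width: 0.0198
```

Run:
```python
from h import *
lane([.5869,.0315],-.377,-.377+np.pi/2)
```

```text
t 15.95 w 0.0198 pos [0.5128 0.0616 0.0063] rot [-1.572e+00 -1.000e-03  1.195e+00] F [ 2.8 -3.   5.6] Ftool [-1.7 -5.6 -3.7] M [-0.69 -1.45 -0.08]
lane bedx -79.94 bedy 0.67
turn left [0.09 0.08 0.06]
```

move_arm(deltas=[{"dp": [-0.2, 0.15, 0.8], "rotation": [0, 0, 0]}, {"dp": [-0.2, 0.15, 0.8], "rotation": [0, 0, 0]}, {"dp": [-0.1, 0.15, 0.7], "rotation": [0, 0, 0]}, {"dp": [-0.1, 0.15, 0.6], "rotation": [0, 0, 0]}])

```text
t: 16.28
eef_pos: [0.5107, 0.0625, 0.0063]
ee_rot: [-1.574, -0.002, 1.196]
force: [3.8, -1.7, 6.2]
width: 0.0196
```

Run:
```python
from h import *
lane([.5869,.0315],-.377,-.377+np.pi/2)
```

```text
t 16.28 w 0.0196 pos [0.5107 0.0625 0.0063] rot [-1.574 -0.002  1.196] F [ 3.8 -1.7  6.2] Ftool [-0.2 -6.2 -4.2] M [-0.63 -1.39  0.05]
lane bedx -82.23 bedy 0.79
turn left [0.19 0.13 0.11]
```

move_arm(deltas=[{"dp": [-0.1, 0.1, 0.6], "rotation": [0, 0, 0]}, {"dp": [-0.1, 0.1, 0.6], "rotation": [0, 0, 0]}, {"dp": [-0.1, 0.1, 0.6], "rotation": [0, 0, 0]}, {"dp": [-0.1, 0.1, 0.6], "rotation": [0, 0, 0]}])

```text
t: 16.62
eef_pos: [0.5093, 0.0631, 0.0063]
ee_rot: [-1.576, -0.002, 1.197]
force: [3.1, -1.5, 5.2]
width: 0.0195
```

Run:
```python
from h import *
lane([.5869,.0315],-.377,-.377+np.pi/2)
```

```text
t 16.62 w 0.0195 pos [0.5093 0.0631 0.0063] rot [-1.576 -0.002  1.197] F [ 3.1 -1.5  5.2] Ftool [-0.3 -5.2 -3.4] M [-0.57 -1.38 -0.02]
lane bedx -83.76 bedy 0.86
turn left [0.27 0.16 0.14]
```

move_arm(deltas=[{"dp": [-0.1, 0.1, 0.6], "rotation": [0.1, 0, 0]}, {"dp": [-0.1, 0.1, 0.6], "rotation": [0.1, 0, 0]}, {"dp": [-0.1, 0.1, 0.6], "rotation": [0.1, 0, 0]}, {"dp": [-0.1, 0.1, 0.6], "rotation": [0, 0, 0]}])

```text
t: 16.95
eef_pos: [0.5078, 0.0638, 0.0062]
ee_rot: [-1.571, -0.003, 1.197]
force: [4.3, -3.6, 4.5]
width: 0.0198
```

Run:
```python
from h import *
lane([.5869,.0315],-.377,-.377+np.pi/2)
```

```text
t 16.95 w 0.0198 pos [0.5078 0.0638 0.0062] rot [-1.571 -0.003  1.197] F [ 4.3 -3.6  4.5] Ftool [-1.7 -4.5 -5.3] M [-0.64 -1.58  0.02]
lane bedx -85.43 bedy 0.90
turn left [0.03 0.2  0.16]
```

move_arm(deltas=[{"dp": [-0.1, 0.1, 0.6], "rotation": [0, 0, 0]}, {"dp": [-0.1, 0.1, 0.6], "rotation": [0, 0, 0]}, {"dp": [-0.1, 0.1, 0.6], "rotation": [0, 0, 0]}])

```text
t: 17.2
eef_pos: [0.5069, 0.0643, 0.0062]
ee_rot: [-1.572, -0.003, 1.198]
force: [3.2, -1.8, 6.2]
width: 0.0195
```

Run:
```python
from h import *
lane([.5869,.0315],-.377,-.377+np.pi/2)
```

```text
t 17.20 w 0.0195 pos [0.5069 0.0643 0.0062] rot [-1.572 -0.003  1.198] F [ 3.2 -1.8  6.2] Ftool [-0.5 -6.2 -3.6] M [-0.68 -1.48 -0.  ]
lane bedx -86.44 bedy 1.00
turn left [0.09 0.24 0.18]
```

move_arm(deltas=[{"dp": [-0.1, 0.1, 0.6], "rotation": [0, 0, 0]}, {"dp": [-0.1, 0.1, 0.6], "rotation": [0, 0, 0]}, {"dp": [-0.1, 0.1, 0.6], "rotation": [0, 0, 0]}])

```text
t: 17.45
eef_pos: [0.506, 0.0647, 0.0063]
ee_rot: [-1.574, -0.003, 1.199]
force: [5.2, -4.1, 4.3]
width: 0.0199
```

Run:
```python
from h import *
lane([.5869,.0315],-.377,-.377+np.pi/2)
```

```text
t 17.45 w 0.0199 pos [0.506  0.0647 0.0063] rot [-1.574 -0.003  1.199] F [ 5.2 -4.1  4.3] Ftool [-1.9 -4.3 -6.3] M [-1.48 -2.21 -0.03]
lane bedx -87.41 bedy 1.07
turn left [0.16 0.27 0.2 ]
```

move_arm(deltas=[{"dp": [-0.1, 0.1, 0.6], "rotation": [0, 0, 0]}, {"dp": [-0.1, 0.1, 0.6], "rotation": [0, 0, 0]}])

```text
t: 17.62
eef_pos: [0.506, 0.0647, 0.0063]
ee_rot: [-1.575, -0.004, 1.199]
force: [6.1, -4.5, 4.7]
width: 0.0197
```

Run:
```python
from h import *
lane([.5869,.0315],-.377,-.377+np.pi/2)
```

```text
t 17.62 w 0.0197 pos [0.506  0.0647 0.0063] rot [-1.575 -0.004  1.199] F [ 6.1 -4.5  4.7] Ftool [-1.9 -4.7 -7.4] M [-1.47 -2.33 -0.11]
lane bedx -87.39 bedy 1.07
turn left [0.26 0.3  0.21]
```

Contact at −87.4 mm. Pressing up.

move_arm(deltas=[{"dp": [0, 0.1, 0.9], "rotation": [0.1, 0, 0]}, {"dp": [0, 0.1, 1], "rotation": [0.1, 0, 0]}])

```text
t: 17.78
eef_pos: [0.5059, 0.0648, 0.0064]
ee_rot: [-1.574, -0.004, 1.2]
force: [8.7, -6.6, 0.9]
width: 0.0198
```

move_arm(deltas=[{"dp": [0, 0.1, 1.2], "rotation": [0.1, 0, 0]}, {"dp": [0, 0.1, 1.2], "rotation": [0.1, 0, 0]}])

```text
t: 17.95
eef_pos: [0.506, 0.0648, 0.0064]
ee_rot: [-1.574, -0.004, 1.201]
force: [8.8, -7.3, 0.3]
width: 0.0199
```

Run:
```python
from h import *
lane([.5869,.0315],-.377,-.377+np.pi/2)
```

```text
t 17.95 w 0.0199 pos [0.506  0.0648 0.0064] rot [-1.574 -0.004  1.201] F [ 8.8 -7.3  0.3] Ftool [ -3.6  -0.3 -10.8] M [-2.73 -3.56 -0.13]
lane bedx -87.51 bedy 1.15
turn left [0.17 0.38 0.23]
```

move_arm(deltas=[{"dp": [0, 0.2, 1.4], "rotation": [0, 0, 0]}, {"dp": [0, 0.2, 1.4], "rotation": [0, 0, 0]}])

```text
t: 18.12
eef_pos: [0.506, 0.0648, 0.0064]
ee_rot: [-1.577, -0.004, 1.201]
force: [9.0, -8.2, 2.4]
width: 0.0196
```

move_arm(deltas=[{"dp": [0, 0.2, 1.4], "rotation": [0, 0, 0]}, {"dp": [0, 0.2, 1.4], "rotation": [0, 0, 0]}, {"dp": [0, 0.2, 1.4], "rotation": [0, 0, 0]}])

```text
t: 18.37
eef_pos: [0.5061, 0.0648, 0.0066]
ee_rot: [-1.583, -0.005, 1.202]
force: [9.3, -8.3, 3.0]
width: 0.0196
```

Run:
```python
from h import *
lane([.5869,.0315],-.377,-.377+np.pi/2)
```

```text
t 18.37 w 0.0196 pos [0.5061 0.0648 0.0066] rot [-1.583 -0.005  1.202] F [ 9.3 -8.3  3. ] Ftool [ -4.3  -2.9 -11.7] M [-2.98 -3.57 -0.2 ]
lane bedx -87.42 bedy 1.21
turn left [0.7  0.46 0.26]
```

move_arm(deltas=[{"dp": [-0.2, 0.2, 1.5], "rotation": [0.2, 0, 0]}, {"dp": [-0.2, 0.2, 1.5], "rotation": [0.2, 0, 0]}, {"dp": [-0.2, 0.2, 1.5], "rotation": [0.1, 0, 0]}])

```text
t: 18.62
eef_pos: [0.506, 0.0649, 0.0065]
ee_rot: [-1.58, -0.006, 1.203]
force: [10.6, -7.2, 0.9]
width: 0.0198
```

move_arm(deltas=[{"dp": [-0.2, 0.2, 1.5], "rotation": [0.1, 0, 0]}, {"dp": [-0.2, 0.2, 1.5], "rotation": [0.1, 0, 0]}, {"dp": [-0.2, 0.2, 1.5], "rotation": [0.1, 0, 0]}, {"dp": [-0.2, 0.2, 1.5], "rotation": [0.1, 0, 0]}])

```text
t: 18.95
eef_pos: [0.5061, 0.0649, 0.0066]
ee_rot: [-1.581, -0.008, 1.204]
force: [9.7, -7.1, 0.2]
width: 0.0201
```

Run:
```python
from h import *
lane([.5869,.0315],-.377,-.377+np.pi/2)
```

```text
t 18.95 w 0.0201 pos [0.5061 0.0649 0.0066] rot [-1.581 -0.008  1.204] F [ 9.7 -7.1  0.2] Ftool [ -3.1  -0.1 -11.6] M [-2.84 -3.73 -0.25]
lane bedx -87.42 bedy 1.30
turn left [0.58 0.56 0.45]
```

move_arm(deltas=[{"dp": [0, 0.2, 0.4], "rotation": [0, 0, 0]}, {"dp": [0, 0.2, 0.2], "rotation": [0, 0, 0]}, {"dp": [0, 0.2, 0.1], "rotation": [0, 0, 0]}, {"dp": [0, 0.2, 0.1], "rotation": [0, 0, 0]}])

```text
t: 19.28
eef_pos: [0.5062, 0.0648, 0.0064]
ee_rot: [-1.582, -0.007, 1.202]
force: [3.1, -2.2, 7.3]
width: 0.0198
```

Run:
```python
from h import *
lane([.5869,.0315],-.377,-.377+np.pi/2)
```

```text
t 19.28 w 0.0198 pos [0.5062 0.0648 0.0064] rot [-1.582 -0.007  1.202] F [ 3.1 -2.2  7.3] Ftool [-0.8 -7.3 -3.8] M [-0.66 -0.86 -0.19]
lane bedx -87.24 bedy 1.23
turn left [0.62 0.48 0.43]
```

move_arm(deltas=[{"dp": [0, 0, 0], "rotation": [0, 0, 0]}, {"dp": [0, 0, 0], "rotation": [0, 0, 0]}, {"dp": [0, 0, 0], "rotation": [0, 0, 0]}, {"dp": [0, -0.5, 0], "rotation": [0, 0, 0]}], jaw=127)

```text
t: 19.62
eef_pos: [0.5005, 0.0631, 0.0041]
ee_rot: [-1.573, -0.001, 1.2]
force: [-0.1, 0.6, -0.4]
width: 0.0403
```

Run:
```python
from h import *
lane([.5869,.0315],-.377,-.377+np.pi/2)
```

```text
t 19.62 w 0.0403 pos [0.5005 0.0631 0.0041] rot [-1.573e+00 -1.000e-03  1.200e+00] F [-0.1  0.6 -0.4] Ftool [0.5 0.4 0.3] M [0.07 0.12 0.02]
lane bedx -91.92 bedy -2.45
turn left [0.14 0.34 0.07]
```

move_arm(deltas=[{"dp": [1, -6, -2], "rotation": [0, 0, 0]}, {"dp": [0.5, -14, -1.5], "rotation": [0, 0, 0]}, {"dp": [0, -18, 0], "rotation": [0, 0, 0]}, {"dp": [0, -18, 0], "rotation": [0, 0, 0]}, {"dp": [0, -18, 0], "rotation": [0, 0, 0]}])

```text
t: 20.03
eef_pos: [0.4983, 0.0608, 0.076]
ee_rot: [-1.562, 0.01, 1.199]
force: [0.3, 1.1, -0.1]
width: 0.0441
```

Run:
```python
from h import *
s=st()
plan(s,[.5565,-.0371,.072],-.377,15)
```

```text
t 20.03 w 0.0441 pos [0.4983 0.0608 0.076 ] rot [-1.562  0.01   1.199] F [ 0.3  1.1 -0.1] Ftool [1.1 0.1 0.2] M [ 0.09 -0.03 -0.  ]
left mm [ 58.2 -97.9  -4. ] turn [ 3.000e-02  9.027e+01 -8.600e-01]
[-4.7  0.3 -6. ] [ 0.    6.02 -0.06]
[-4.   0.3 -6.4] [ 0.    6.02 -0.06]
[-3.3  0.2 -6.8] [ 0.    6.02 -0.06]
[-2.6  0.2 -7.1] [ 0.    6.02 -0.06]
[-1.8  0.2 -7.4] [ 0.    6.02 -0.06]
[-1.   0.2 -7.5] [ 0.    6.02 -0.06]
[-0.2  0.2 -7.6] [ 0.    6.02 -0.06]
[ 0.6  0.2 -7.6] [ 0.    6.02 -0.06]
[ 1.3  0.2 -7.5] [ 0.    6.02 -0.06]
[ 2.1  0.2 -7.3] [ 0.    6.02 -0.06]
[ 2.9  0.2 -7. ] [ 0.    6.02 -0.06]
[ 3.6  0.2 -6.7] [ 0.    6.02 -0.06]
[ 4.3  0.2 -6.3] [ 0.    6.02 -0.06]
[ 4.9  0.3 -5.8] [ 0.    6.02 -0.06]
[ 5.5  0.3 -5.2] [ 0.    6.02 -0.06]
```

move_arm(deltas=[{"dp": [-4.7, 0, -6], "rotation": [0, 6, 0]}, {"dp": [-4, 0, -6.4], "rotation": [0, 6, 0]}, {"dp": [-3.3, 0, -6.8], "rotation": [0, 6, 0]}, {"dp": [-2.6, 0, -7], "rotation": [0, 6, 0]}, {"dp": [-1.8, 0, -7.4], "rotation": [0, 6, 0]}])

```text
t: 20.45
eef_pos: [0.5194, 0.0291, 0.0827]
ee_rot: [-1.569, 0.007, 0.659]
force: [0.6, 0.8, 0.0]
width: 0.0438
```

move_arm(deltas=[{"dp": [-1, 0, -7.5], "rotation": [0, 6, 0]}, {"dp": [0, 0, -7.6], "rotation": [0, 6, 0]}, {"dp": [0.6, 0, -7.6], "rotation": [0, 6, 0]}, {"dp": [1.3, 0, -7.5], "rotation": [0, 6, 0]}, {"dp": [2, 0, -7.3], "rotation": [0, 6, 0]}])

```text
t: 20.87
eef_pos: [0.5373, -0.0059, 0.0837]
ee_rot: [-1.572, 0.01, 0.108]
force: [0.3, -0.1, -0.9]
width: 0.0444
```

Run:
```python
from h import *
s=st()
plan(s,[.5565,-.0371,.072],-.377,5)
```

```text
t 20.87 w 0.0444 pos [ 0.5373 -0.0059  0.0837] rot [-1.572  0.01   0.108] F [ 0.3 -0.1 -0.9] Ftool [ 0.2  0.9 -0.1] M [-0.03 -0.03  0.01]
left mm [ 19.2 -31.2 -11.7] turn [ 0.24 27.78 -0.56]
[ 3.2  2.3 -6.6] [ 0.05  5.56 -0.11]
[ 3.8  2.3 -6.3] [ 0.05  5.56 -0.11]
[ 4.4  2.3 -5.9] [ 0.05  5.56 -0.11]
[ 4.9  2.3 -5.4] [ 0.05  5.56 -0.11]
[ 5.4  2.3 -4.9] [ 0.05  5.56 -0.11]
```

move_arm(deltas=[{"dp": [3, 1, -6.6], "rotation": [0, 5.5, -0.1]}, {"dp": [3.8, 1, -6.3], "rotation": [0, 5.5, -0.1]}, {"dp": [4, 1, -5.9], "rotation": [0, 5.5, -0.1]}, {"dp": [4.5, 1, -5], "rotation": [0, 5.5, -0.1]}, {"dp": [4, 1, -4], "rotation": [0, 4, -0.1]}])

```text
t: 21.28
eef_pos: [0.5536, -0.0375, 0.0793]
ee_rot: [-1.576, 0.003, -0.373]
force: [-0.2, 0.0, -0.2]
width: 0.0443
```

Run:
```python
from h import *
from station import arm
f=arm.grab_frame("side")
s=st()
plan(s,[.5565,-.0371,.03],-.377,1)
im=f["pixels"][190:310,270:430];cv2.imwrite("pics/side11.png",cv2.resize(im[:,:,::-1],None,fx=5,fy=5,interpolation=cv2.INTER_CUBIC))
```

```text
t 21.33 w 0.0439 pos [ 0.5538 -0.038   0.0791] rot [-1.577  0.003 -0.377] F [ 0.  -1.1 -1.3] Ftool [ 0.4  1.3 -1. ] M [-0.17 -0.13 -0.01]
left mm [  2.7   0.9 -49.1] turn [ 0.33  0.01 -0.18]
[ 2.3 49.1  2.2] [ 0.33  0.01 -0.18]
```

View pics/side11.png

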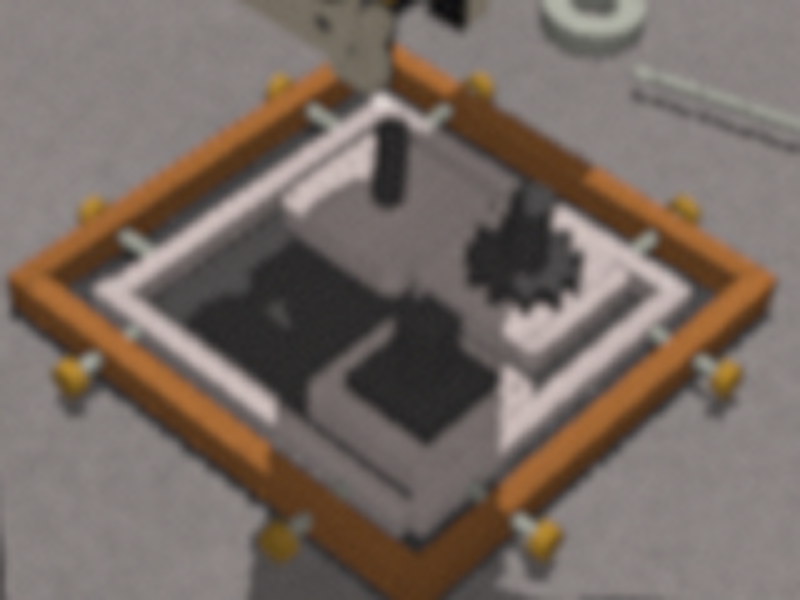

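The brush carrier is now at (420,370), against the −x bar, and the pinion is unchanged at (525,255). The post is free at (390,160). I descend on it.

move_arm(deltas=[{"dp": [2, 14, 2], "rotation": [0.3, 0, -0.1]}, {"dp": [0, 14, 0], "rotation": [0, 0, 0]}, {"dp": [0, 14, 0], "rotation": [0, 0, 0]}, {"dp": [0, 12, 0], "rotation": [0, 0, 0]}, {"dp": [0, 0, 0], "rotation": [0, 0, 0]}])

```text
t: 21.75
eef_pos: [0.556, -0.037, 0.0248]
ee_rot: [-1.571, 0.002, -0.37]
force: [0.4, 0.4, 1.1]
width: 0.0438
```

Run:
```python
from h import *
from station import arm
s=st()
plan(s,[.5565,-.0371,.004],-.377,1)
f=arm.grab_frame("side")
im=f["pixels"][180:280,300:420];cv2.imwrite("pics/side12.png",cv2.resize(im[:,:,::-1],None,fx=6,fy=6,interpolation=cv2.INTER_CUBIC))
```

```text
t 21.75 w 0.0438 pos [ 0.556  -0.037   0.0248] rot [-1.571  0.002 -0.37 ] F [0.4 0.4 1.1] Ftool [ 0.2 -1.1  0.5] M [-0.03  0.08  0.01]
left mm [  0.5  -0.1 -20.8] turn [-0.01  0.39 -0.09]
[ 0.5 20.8  0.1] [-0.01  0.39 -0.09]
```

View pics/side12.png

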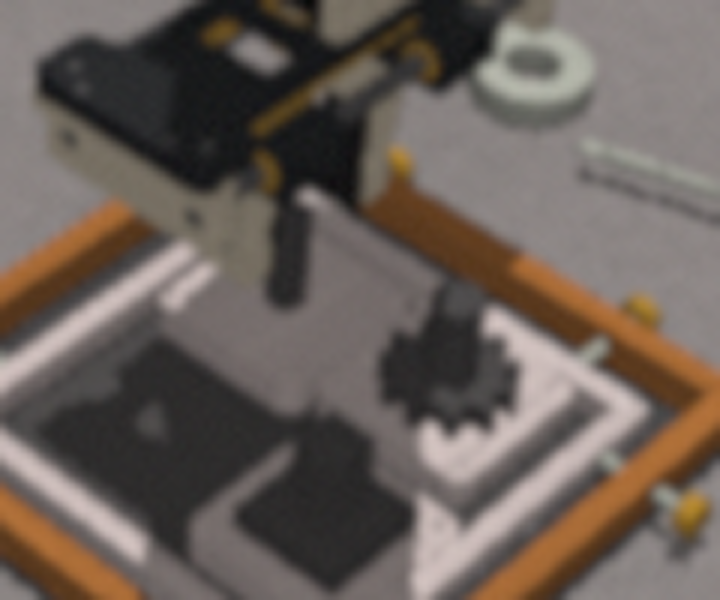

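move_arm(deltas=[{"dp": [0.5, 11, 0], "rotation": [0, 0.4, 0]}, {"dp": [0, 11, 0], "rotation": [0, 0, 0]}, {"dp": [0, 0.4, 0], "rotation": [0, 0, 0]}])

```text
t: 22.05
eef_pos: [0.5585, -0.0365, 0.0043]
ee_rot: [-1.569, -0.002, -0.375]
force: [0.0, 0.5, -0.7]
width: 0.0439
```

move_arm(deltas=[{"dp": [0, 0.3, 0], "rotation": [0, 0, 0]}, {"dp": [0, 0.3, 0], "rotation": [0, 0, 0]}, {"dp": [0, 0.3, 0], "rotation": [0, 0, 0]}, {"dp": [0, 0.3, 0], "rotation": [0, 0, 0]}, {"dp": [0, 0.3, 0], "rotation": [0, 0, 0]}], jaw=255, squeeze=50)

```text
t: 22.47
eef_pos: [0.5589, -0.0364, 0.0035]
ee_rot: [-1.569, -0.002, -0.373]
force: [0.1, -0.9, 0.7]
width: 0.0161
```

Run:
```python
from h import *
lane([.5565,-.0371],-.377,-.377)
```

```text
t 22.47 w 0.0161 pos [ 0.5589 -0.0364  0.0035] rot [-1.569 -0.002 -0.373] F [ 0.1 -0.9  0.7] Ftool [ 0.4 -0.7 -0.8] M [-0.38  0.04  0.01]
lane bedx 2.01 bedy 1.53
turn left [-0.12  0.22  0.13]
```

Gripped at 16 mm. I slide along tool +z, which is bed +y.

move_arm(deltas=[{"dp": [0, 0.4, 2], "rotation": [0, 0, 0]}, {"dp": [0, 0.35, 4], "rotation": [0, 0, 0]}, {"dp": [0, 0.35, 4], "rotation": [0, 0, 0]}])

```text
t: 22.72
eef_pos: [0.5623, -0.028, 0.0035]
ee_rot: [-1.57, -0.003, -0.374]
force: [-0.6, -2.4, 3.6]
width: 0.0151
```

Run:
```python
from h import *
lane([.5589,-.0364],-.377,-.377)
```

```text
t 22.72 w 0.0151 pos [ 0.5623 -0.028   0.0035] rot [-1.57  -0.003 -0.374] F [-0.6 -2.4  3.6] Ftool [ 0.3 -3.6 -2.4] M [-1.17  0.44 -0.03]
lane bedx 0.10 bedy 9.06
turn left [-0.06  0.18  0.14]
```

move_arm(deltas=[{"dp": [0, 0.3, 6], "rotation": [0, 0.2, 0.1]}, {"dp": [0, 0.3, 6], "rotation": [0, 0, 0]}, {"dp": [0, 0.3, 6], "rotation": [0, 0, 0]}, {"dp": [0, 0.3, 6], "rotation": [0, 0, 0]}])

```text
t: 23.05
eef_pos: [0.5722, -0.0045, 0.0035]
ee_rot: [-1.571, -0.001, -0.378]
force: [-1.8, -4.2, 6.0]
width: 0.0153
```

Run:
```python
from h import *
lane([.5589,-.0364],-.377,-.377)
```

```text
t 23.05 w 0.0153 pos [ 0.5722 -0.0045  0.0035] rot [-1.571e+00 -1.000e-03 -3.780e-01] F [-1.8 -4.2  6. ] Ftool [-0.2 -6.  -4.6] M [-1.48  0.59 -0.03]
lane bedx 0.61 bedy 34.58
turn left [-0.02 -0.05  0.08]
```

move_arm(deltas=[{"dp": [-0.4, 0.2, 6], "rotation": [0, 0, 0]}, {"dp": [-0.1, 0.2, 6], "rotation": [0, 0, 0]}, {"dp": [-0.1, 0.2, 6], "rotation": [0, 0, 0]}, {"dp": [-0.1, 0.2, 6], "rotation": [0, 0, 0]}, {"dp": [0, 0.2, 5], "rotation": [0, 0, 0]}])

```text
t: 23.47
eef_pos: [0.5841, 0.0261, 0.0035]
ee_rot: [-1.571, -0.003, -0.376]
force: [-1.0, -3.0, 6.1]
width: 0.0155
```

Run:
```python
from h import *
lane([.5589,-.0364],-.377,-.377)
```

```text
t 23.47 w 0.0155 pos [0.5841 0.0261 0.0035] rot [-1.571 -0.003 -0.376] F [-1.  -3.   6.1] Ftool [ 0.2 -6.1 -3.2] M [-1.44  0.48 -0.03]
lane bedx 0.42 bedy 67.44
turn left [0.03 0.06 0.15]
```

move_arm(deltas=[{"dp": [-0.3, 0.1, 4], "rotation": [0, 0, 0]}, {"dp": [0, 0.1, 3], "rotation": [0, 0, 0]}, {"dp": [0, 0.1, 2], "rotation": [0, 0, 0]}, {"dp": [0, 0.1, 1], "rotation": [0, 0, 0]}])

```text
t: 23.8
eef_pos: [0.5886, 0.0383, 0.0035]
ee_rot: [-1.572, -0.003, -0.374]
force: [-1.3, -3.7, 5.3]
width: 0.0148
```

Run:
```python
from h import *
lane([.5589,-.0364],-.377,-.377)
```

```text
t 23.80 w 0.0148 pos [0.5886 0.0383 0.0035] rot [-1.572 -0.003 -0.374] F [-1.3 -3.7  5.3] Ftool [ 0.1 -5.3 -3.9] M [-1.43  0.44 -0.04]
lane bedx 0.16 bedy 80.36
turn left [0.05 0.17 0.17]
```

move_arm(deltas=[{"dp": [0, 0.1, 0.6], "rotation": [0, 0, 0]}, {"dp": [0, 0.1, 0.6], "rotation": [0, 0, 0]}, {"dp": [0, 0.1, 0.6], "rotation": [0, 0, 0]}, {"dp": [0, 0.1, 0.6], "rotation": [0, 0, 0]}])

```text
t: 24.13
eef_pos: [0.59, 0.0418, 0.0035]
ee_rot: [-1.572, -0.003, -0.373]
force: [-1.5, -3.3, 5.6]
width: 0.0154
```

Run:
```python
from h import *
lane([.5589,-.0364],-.377,-.377)
```

```text
t 24.13 w 0.0154 pos [0.59   0.0418 0.0035] rot [-1.572 -0.003 -0.373] F [-1.5 -3.3  5.6] Ftool [-0.2 -5.6 -3.7] M [-1.4   0.48  0.  ]
lane bedx 0.10 bedy 84.13
turn left [0.09 0.24 0.18]
```

move_arm(deltas=[{"dp": [0, 0.1, 0.5], "rotation": [0, 0, 0]}, {"dp": [0, 0.1, 0.5], "rotation": [0, 0, 0]}, {"dp": [0, 0.1, 0.5], "rotation": [0, 0, 0]}])

```text
t: 24.38
eef_pos: [0.5902, 0.0429, 0.0036]
ee_rot: [-1.575, -0.003, -0.372]
force: [-0.3, -8.0, 6.4]
width: 0.0149
```

Run:
```python
from h import *
lane([.5589,-.0364],-.377,-.377)
```

```text
t 24.38 w 0.0149 pos [0.5902 0.0429 0.0036] rot [-1.575 -0.003 -0.372] F [-0.3 -8.   6.4] Ftool [ 2.7 -6.4 -7.6] M [-3.01  0.33 -0.03]
lane bedx -0.10 bedy 85.25
turn left [0.22 0.26 0.15]
```

Contact at 85.2 mm. Pressing up.

move_arm(deltas=[{"dp": [0.1, 0.1, 0.8], "rotation": [0.1, 0, 0]}, {"dp": [0.1, 0.1, 0.9], "rotation": [0.1, 0, 0]}])

```text
t: 24.55
eef_pos: [0.5901, 0.0429, 0.0036]
ee_rot: [-1.574, -0.001, -0.372]
force: [-0.9, -8.9, 6.5]
width: 0.0149
```

move_arm(deltas=[{"dp": [0.1, 0.1, 1.1], "rotation": [0.1, 0, 0]}, {"dp": [0.1, 0.1, 1.1], "rotation": [0.1, 0, 0]}])

```text
t: 24.72
eef_pos: [0.5901, 0.0429, 0.0036]
ee_rot: [-1.575, -0.0, -0.372]
force: [-1.6, -8.4, 6.6]
width: 0.015
```

Run:
```python
from h import *
lane([.5589,-.0364],-.377,-.377)
```

```text
t 24.72 w 0.0150 pos [0.5901 0.0429 0.0036] rot [-1.575 -0.    -0.372] F [-1.6 -8.4  6.6] Ftool [ 1.6 -6.6 -8.4] M [-3.25  0.5  -0.03]
lane bedx -0.21 bedy 85.24
turn left [0.23 0.26 0.  ]
```

move_arm(deltas=[{"dp": [0.1, 0.1, 1.4], "rotation": [0, 0, 0]}, {"dp": [0.1, 0.1, 1.5], "rotation": [0, 0, 0]}])

```text
t: 24.88
eef_pos: [0.59, 0.043, 0.0038]
ee_rot: [-1.579, 0.002, -0.373]
force: [-1.8, -11.1, 7.8]
width: 0.0151
```

move_arm(deltas=[{"dp": [0.1, 0.1, 1.5], "rotation": [0, 0, 0]}, {"dp": [0.1, 0.1, 1.5], "rotation": [0, 0, 0]}])

```text
t: 25.05
eef_pos: [0.5899, 0.0429, 0.0039]
ee_rot: [-1.584, 0.003, -0.373]
force: [-1.7, -10.9, 7.8]
width: 0.0149
```

Run:
```python
from h import *
lane([.5589,-.0364],-.377,-.377)
```

```text
t 25.05 w 0.0149 pos [0.5899 0.0429 0.0039] rot [-1.584  0.003 -0.373] F [ -1.7 -10.9   7.8] Ftool [  2.4  -7.7 -10.9] M [-3.83  0.6  -0.03]
lane bedx -0.36 bedy 85.13
turn left [ 0.78  0.23 -0.18]
```

move_arm(deltas=[{"dp": [0, 0.1, 1.6], "rotation": [0.25, 0, 0]}, {"dp": [0, 0.1, 1.7], "rotation": [0.2, 0, 0]}])

```text
t: 25.22
eef_pos: [0.5898, 0.043, 0.0039]
ee_rot: [-1.582, 0.005, -0.373]
force: [-1.5, -12.5, 6.9]
width: 0.0148
```

move_arm(deltas=[{"dp": [0, 0.1, 1.7], "rotation": [0.15, 0, 0]}, {"dp": [0, 0.1, 1.7], "rotation": [0.15, 0, 0]}])

```text
t: 25.38
eef_pos: [0.5898, 0.043, 0.0039]
ee_rot: [-1.582, 0.006, -0.373]
force: [-2.7, -10.2, 6.3]
width: 0.015
```

Run:
```python
from h import *
lane([.5589,-.0364],-.377,-.377)
```

```text
t 25.38 w 0.0150 pos [0.5898 0.043  0.0039] rot [-1.582  0.006 -0.373] F [ -2.7 -10.2   6.3] Ftool [  1.2  -6.2 -10.5] M [-4.23  0.31  0.02]
lane bedx -0.50 bedy 85.23
turn left [ 0.63  0.22 -0.36]
```

move_arm(deltas=[{"dp": [0, 0.05, 1.9], "rotation": [0.15, 0, -0.1]}, {"dp": [0, 0.05, 2], "rotation": [0.15, 0, -0.1]}])

```text
t: 25.55
eef_pos: [0.5898, 0.043, 0.0039]
ee_rot: [-1.583, 0.004, -0.374]
force: [-0.6, -13.3, 6.8]
width: 0.0148
```

move_arm(deltas=[{"dp": [0, 0.05, 2], "rotation": [0.15, 0, -0.1]}, {"dp": [0, 0.05, 2], "rotation": [0.15, 0, 0]}, {"dp": [0, 0.05, 2], "rotation": [0.15, 0, 0]}])

```text
t: 25.8
eef_pos: [0.5898, 0.043, 0.004]
ee_rot: [-1.584, 0.005, -0.374]
force: [-1.4, -12.4, 6.4]
width: 0.0149
```

move_arm(deltas=[{"dp": [0, 0.05, 2], "rotation": [0.15, 0, 0]}, {"dp": [0, 0.05, 2], "rotation": [0.15, 0, 0]}, {"dp": [0, 0.05, 2], "rotation": [0.15, 0, 0]}])

```text
t: 26.05
eef_pos: [0.5897, 0.0431, 0.004]
ee_rot: [-1.585, 0.008, -0.374]
force: [-0.9, -13.2, 6.2]
width: 0.0149
```

Run:
```python
from h import *
lane([.5589,-.0364],-.377,-.377)
```

```text
t 26.05 w 0.0149 pos [0.5897 0.0431 0.004 ] rot [-1.585  0.008 -0.374] F [ -0.9 -13.2   6.2] Ftool [  4.   -6.1 -12.7] M [-4.71  0.27  0.07]
lane bedx -0.61 bedy 85.21
turn left [ 0.82  0.16 -0.45]
```

move_arm(deltas=[{"dp": [0, 0.05, 2], "rotation": [0.15, 0, 0]}, {"dp": [0, 0.05, 2], "rotation": [0.15, 0, 0]}])

```text
t: 26.22
eef_pos: [0.5896, 0.0431, 0.004]
ee_rot: [-1.586, 0.01, -0.375]
force: [-1.7, -12.3, 7.2]
width: 0.0148
```

move_arm(deltas=[{"dp": [0, 0.1, 0.5], "rotation": [0, 0, 0]}, {"dp": [0, 0.1, 0.3], "rotation": [0, 0, 0]}, {"dp": [0, 0.1, 0.2], "rotation": [0, 0, 0]}, {"dp": [0, 0, 0.1], "rotation": [0, 0, 0]}])

```text
t: 26.55
eef_pos: [0.5896, 0.0428, 0.004]
ee_rot: [-1.589, 0.01, -0.375]
force: [-1.2, -4.2, 3.6]
width: 0.0146
```

move_arm(deltas=[{"dp": [0, 0, 0], "rotation": [0, 0, 0]}, {"dp": [0, 0, 0], "rotation": [0, 0, 0]}, {"dp": [0, 0, 0], "rotation": [0, 0, 0]}, {"dp": [0, -0.5, 0], "rotation": [0, 0, 0]}], jaw=127)

```text
t: 26.88
eef_pos: [0.5899, 0.045, 0.0033]
ee_rot: [-1.587, 0.011, -0.376]
force: [0.7, 0.5, -0.4]
width: 0.0363
```

Run:
```python
from h import *
lane([.5589,-.0364],-.377,-.377)
```

```text
t 26.88 w 0.0363 pos [0.5899 0.045  0.0033] rot [-1.587  0.011 -0.376] F [ 0.7  0.5 -0.4] Ftool [0.5 0.3 0.7] M [-0.05 -0.07 -0.01]
lane bedx -1.13 bedy 87.15
turn left [ 0.92  0.09 -0.61]
```

Lift and back off so that the top camera can see.

move_arm(deltas=[{"dp": [0, -6, -1], "rotation": [0, 0, 0]}, {"dp": [0, -14, -1], "rotation": [0.3, 0, -0.2]}, {"dp": [0, -20, 0], "rotation": [0.3, 0, -0.2]}, {"dp": [0, -25, 0], "rotation": [0, 0, 0]}, {"dp": [0, -30, 0], "rotation": [0, 0, 0]}])

```text
t: 27.3
eef_pos: [0.5858, 0.0435, 0.0974]
ee_rot: [-1.582, 0.013, -0.376]
force: [-0.3, 0.7, 0.5]
width: 0.0441
```

move_arm(deltas=[{"dp": [0, -20, -30], "rotation": [0, 0, 0]}, {"dp": [0, -10, -35], "rotation": [0, 0, 0]}, {"dp": [0, 0, -38], "rotation": [0, 0, 0]}, {"dp": [0, 0, -38], "rotation": [0, 0, 0]}, {"dp": [0, 0, -38], "rotation": [0, 0, 0]}])

```text
t: 27.72
eef_pos: [0.5277, -0.1217, 0.1455]
ee_rot: [-1.57, -0.008, -0.364]
force: [0.1, -0.9, 0.4]
width: 0.0443
```

move_arm(deltas=[{"dp": [0, 0, -38], "rotation": [0, 0, 0]}, {"dp": [0, 0, -38], "rotation": [0, 0, 0]}, {"dp": [0, 0, -30], "rotation": [0, 0, 0]}, {"dp": [0, 0, -15], "rotation": [0, 0, 0]}, {"dp": [0, 0, 0], "rotation": [0, 0, 0]}])

```text
t: 28.13
eef_pos: [0.4797, -0.2446, 0.154]
ee_rot: [-1.566, -0.019, -0.367]
force: [1.1, -0.5, -0.0]
width: 0.0439
```

Run:
```python
from h import *
from station import arm
st()
f=arm.grab_frame("top");np.savez("top1.npz",**f)
g0=dict(np.load("top0.npz"))
im=np.ascontiguousarray(f["pixels"])
cv2.imwrite("pics/top2.png",cv2.resize(im[130:400,190:510,::-1],None,fx=2.2,fy=2.2,interpolation=cv2.INTER_CUBIC))
yaw=-.377;X=np.array([np.cos(yaw),np.sin(yaw)]);Y=np.array([-X[1],X[0]]);C=np.array([.5364,.0104])
for t in tops(f,C): print(t[0],t[1].round(1),t[3].round(4),"bed",((t[3][:2]-C)@X*1e3).round(1),((t[3][:2]-C)@Y*1e3).round(1))
g=cv2.cvtColor(im,cv2.COLOR_RGB2GRAY);v,u=np.mgrid[:480,:640];T=f["cam_to_world"]
d=np.stack([(u-f["cx"])/f["fx"],(v-f["cy"])/f["fy"],np.ones_like(u)],-1)@T[:3,:3].T
P=T[:3,3]+d*((.0195-T[2,3])/d[...,2])[...,None]
bx=(P[...,:2]-C)@X*1e3;by=(P[...,:2]-C)@Y*1e3
def prof(name,co,sel,lo,hi): print(name,[(a,int(g[sel&(co>=a)&(co<a+2)].mean())) for a in range(lo,hi,2)])
prof("-y pick",by,(abs(bx+37)<20),-96,-66)
prof("-x left",bx,(abs(by-37)<20),-96,-66)
prof("+y load",by,(abs(bx-37)<20),66,98)
```

```text
t 28.13 w 0.0439 pos [ 0.4797 -0.2446  0.154 ] rot [-1.566 -0.019 -0.367] F [ 1.1 -0.5 -0. ] Ftool [ 1.2  0.1 -0. ] M [-0.02  0.07 -0.  ]
65 [334.8 234.9] [0.588  0.0431 0.064 ] bed 35.9 49.4
129 [323.  281.6] [0.5047 0.0633 0.064 ] bed -49.0 37.5
-y pick [(-96, 97), (-94, 97), (-92, 97), (-90, 97), (-88, 98), (-86, 98), (-84, 98), (-82, 98), (-80, 98), (-78, 98), (-76, 93), (-74, 88), (-72, 84), (-70, 80), (-68, 77)]
-x left [(-96, 95), (-94, 164), (-92, 200), (-90, 206), (-88, 206), (-86, 202), (-84, 197), (-82, 199), (-80, 201), (-78, 196), (-76, 199), (-74, 167), (-72, 109), (-70, 82), (-68, 76)]
+y load [(66, 231), (68, 231), (70, 231), (72, 231), (74, 230), (76, 230), (78, 230), (80, 229), (82, 226), (84, 212), (86, 221), (88, 223), (90, 224), (92, 213), (94, 135), (96, 91)]
```

View pics/top2.png

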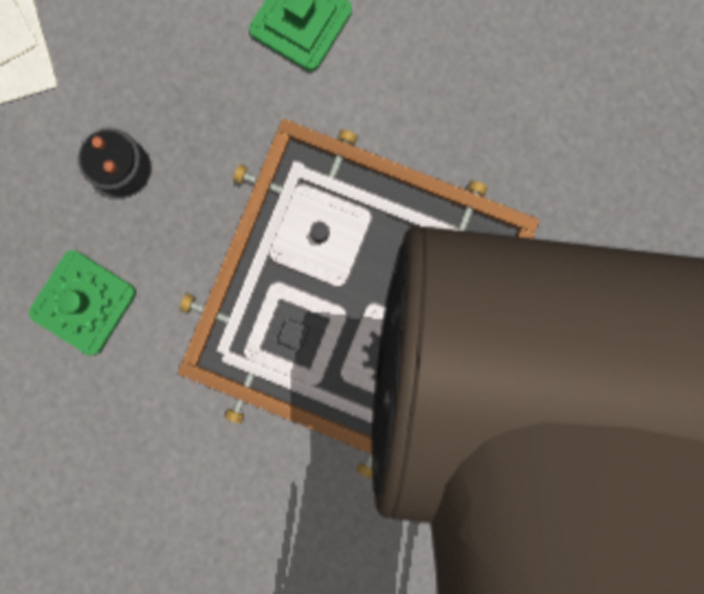

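The post carrier (hub at 334.8,234.9 px in the full image) is seated at bed (36, 49.4). The brush carrier (323,281.6 px) is seated at (−49, 37.5). The pinion is hidden by the arm, so I move further off.

move_arm(deltas=[{"dp": [-5, -10, -40], "rotation": [0, 0, 0]}, {"dp": [-5, -5, -40], "rotation": [0, 0, 0]}, {"dp": [-5, 0, -40], "rotation": [0, 0, 0]}, {"dp": [0, 0, -40], "rotation": [0, 0, 0]}, {"dp": [0, 0, -40], "rotation": [0, 0, 0]}])

```text
t: 28.6
eef_pos: [0.3995, -0.4215, 0.1738]
ee_rot: [-1.565, -0.029, -0.353]
force: [0.6, 0.2, -0.8]
width: 0.0441
```

move_arm(deltas=[{"dp": [0, 0, -35], "rotation": [0, 0, 0]}, {"dp": [0, 0, -20], "rotation": [0, 0, 0]}, {"dp": [0, 0, 0], "rotation": [0, 0, 0]}, {"dp": [0, 0, 0], "rotation": [0, 0, 0]}])

```text
t: 28.93
eef_pos: [0.3793, -0.4794, 0.1762]
ee_rot: [-1.566, -0.032, -0.356]
force: [0.7, 0.0, -0.5]
width: 0.0444
```

Run:
```python
from h import *
from station import arm
st()
f=arm.grab_frame("top");np.savez("top2.npz",**f)
im=np.ascontiguousarray(f["pixels"])
cv2.imwrite("pics/top3.png",cv2.resize(im[130:400,190:510,::-1],None,fx=2.2,fy=2.2,interpolation=cv2.INTER_CUBIC))
yaw=-.377;X=np.array([np.cos(yaw),np.sin(yaw)]);Y=np.array([-X[1],X[0]]);C=np.array([.5364,.0104])
for t in tops(f,C): print(t[0],t[1].round(1),t[3].round(4),"bed",((t[3][:2]-C)@X*1e3).round(1),((t[3][:2]-C)@Y*1e3).round(1))
g=cv2.cvtColor(im,cv2.COLOR_RGB2GRAY);v,u=np.mgrid[:480,:640];T=f["cam_to_world"]
d=np.stack([(u-f["cx"])/f["fx"],(v-f["cy"])/f["fy"],np.ones_like(u)],-1)@T[:3,:3].T
P=T[:3,3]+d*((.0195-T[2,3])/d[...,2])[...,None]
bx=(P[...,:2]-C)@X*1e3;by=(P[...,:2]-C)@Y*1e3
def prof(name,co,sel,lo,hi): print(name,[(a,int(g[sel&(co>=a)&(co<a+2)].mean())) for a in range(lo,hi,2)])
prof("-y pick",by,(abs(bx+37)<20),-96,-66)
prof("-y free",by,(abs(bx-37)<20),-96,-66)
```

```text
t 28.93 w 0.0444 pos [ 0.3793 -0.4794  0.1762] rot [-1.566 -0.032 -0.356] F [ 0.7  0.  -0.5] Ftool [0.7 0.6 0.3] M [ 0.    0.05 -0.04]
63 [334.7 234.8] [0.5881 0.0432 0.064 ] bed 36.0 49.5
129 [323.  281.6] [0.5047 0.0633 0.064 ] bed -49.0 37.5
98 [369. 292.] [ 0.4874 -0.0182  0.064 ] bed -35.0 -44.6
-y pick [(-96, 82), (-94, 84), (-92, 107), (-90, 176), (-88, 208), (-86, 213), (-84, 217), (-82, 207), (-80, 203), (-78, 216), (-76, 216), (-74, 214), (-72, 205), (-70, 185), (-68, 173)]
-y free [(-96, 81), (-94, 82), (-92, 101), (-90, 167), (-88, 201), (-86, 209), (-84, 210), (-82, 185), (-80, 95), (-78, 76), (-76, 80), (-74, 80), (-72, 80), (-70, 80), (-68, 80)]
```

View pics/top3.png

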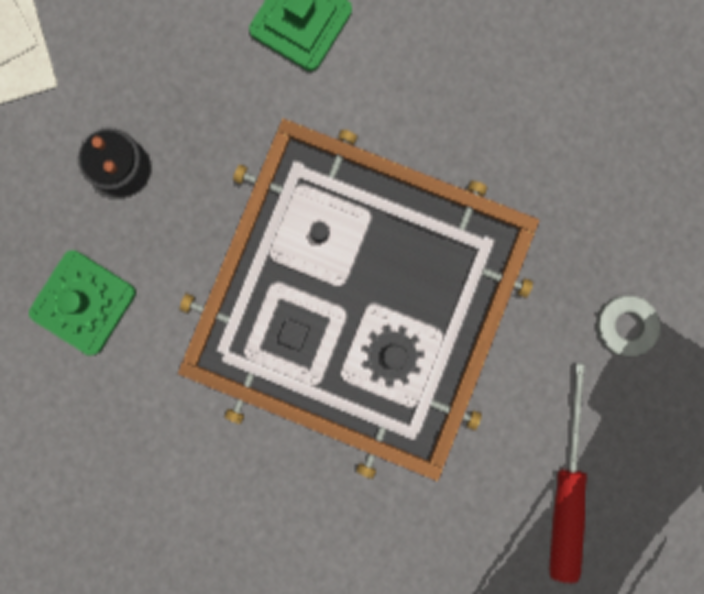

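The top view shows all three carriers in their new places, with hubs at (369,292), (323,281.6) and (334.7,234.8) px. Each is within about 0.5 mm of contact with its bar, and no gap is visible at any of the three. The solenoid, bearing, driver and green look-alikes have not been touched. I hand in.

```bash
python3 -c "
from station import arm
print(arm.job_done())"
```

```text
the job is handed in; nothing more can be done
None
```

I slid the three carriers in the order asked, gripped by hub, stem and post, and handed the job in at about 29 s. The pinion is in the empty corner, the brush holder in the pinion's old place, and the bare post in the brush holder's old place.

**Pressing:** I held each carrier against its fence for more than half a second. The table gives the whole tool force. Sliding friction was about 3.5–5 N, so I estimate roughly 8–12 N reached the fence. The highest reading was 14.9 N, with the pinion, so none reached 18 N.

| Carrier | Total tool force while held |
|---|---|
| Pinion | 12.5–15 N |
| Brush holder | 11–12 N |
| Bare post | 12–13 N |

**Last top view:** the hubs measured (−35.0, −44.6), (−49.0, 37.5) and (36.0, 49.5) mm in the bed frame, for the pinion, brush holder and post. Each is within about 0.5 mm of touching its bar. That is at the camera's limit, so I can't rule out a gap smaller than that. In that view the solenoid, bearing and screwdriver look undisturbed. The gripper was open and clear.

**What went wrong or disagreed:**
- **Finger height:** the fingertips sit about 32 mm higher than the stated TCP, so my first close shut above the pinion hub without moving the carrier. I corrected for this in all later moves.
- **Weight on the tool:** just after I gripped the pinion, 2–4 N of weight hung on the tool for up to a second. Its height changed by about 0.5 mm, so it may have been slightly raised. I then kept a small downward push while sliding.
- **Jump on release:** the tool moved 2–7 mm as the fingers opened. The force read near zero afterwards and the carriers stayed in place.

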